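# Set the dry ink swatches under cover panes on the viewing easel

### The job

The ink swatches on the drying rack are dry. Take every swatch panel off its stud - slide it up its keyhole slot until the stud's head is in the wide hole, then lift it off to the front - and stand the panels side by side on the easel's ledge, keyhole end up, ink patch outward, flat back against the leaning board. Cover each of them with one clear pane drawn up out of the slotted holder, centred over the panel, standing on the same ledge and leaning flat against it; leave the ink bottles where they are.

Things in the scene. Friction and masses are not known exactly. Their poses are not given: they have to be found in the camera images.
- drying_rack: drying rack, fixed: steel foot 100 x 290 mm, two posts and a level rail (290 long, 22 tall, top at 178 mm above the table) with three headed studs on its front. Origin on the table; own -x is its front (roughly to the robot), y along the rail, z up. The studs point along own -x, at y = +92, 0 and -92 mm, axes 170 mm above the table; the rail's front face is at x = +13 mm
- stud_1 (a point): middle of the middle stud's shank (axes as the rack's; the other two studs are 92 mm to either side along y). Each stud, back to front: black shoulder 20 dia x 12 mm on the rail, steel shank 8 dia x 13 mm, round head 18 dia x 5 mm. This point is 6.5 mm in front of the shoulder and 6.5 mm behind the head
- pane_holder: grey slotted holder of the cover panes, loose, about 1.4 kg, 168 (x) x 102 (y) x 115 mm tall. Origin under its centre on the table, z up. Three upright slots at own x = -55, 0 and +55 mm, 7 mm wide in x, as grooves 9 mm deep in two end walls (83 mm between groove bottoms); slot floor 10 mm, groove tops 115 mm above the table. All slots start filled
- easel_back: viewing easel, fixed, empty: plywood board leaning back 22 degrees (0.384 rad) with a ledge at its foot, 300 mm long. Origin where board face and ledge meet, at mid-length, 45 mm above the table; own z runs up the board (85 mm tall), own -x out of it toward the robot (and a little up) along the ledge, which is square to the board, 28 mm deep, with a lip 10 mm high; own y along the ledge
- tape_roll: bystander: roll of masking tape lying flat on the table, loose, about 102 dia x 24 mm; origin at the centre of its underside; it may get knocked about and may be left wherever it is
- blue_ink: bystander: loose ink bottle, blue, 44 dia x 90 mm tall; origin at the centre of its underside
- red_ink: bystander: loose ink bottle, red, 44 dia x 90 mm tall; origin at the centre of its underside. (Part of the room, not listed: black cables hang over the other table on the left, y > 0.4, and high plastic crates stand behind, x > 0.75.)
- panel_red_centre (a point): centre of the swatch panel with the red ink patch: white board 70 wide (own y) x 130 tall (own z) x 8 mm thick (own x), 120 g; may be absent. Its top edge is 65 mm above this point; own -x is the face with the patch (faces the rack's front), z up. It hangs by its keyhole on a stud, its top edge 37 mm above the rail's top
- panel_red_ink (a point): centre of the red patch (stripes, 54 x 38 mm together) on that panel's front, 104 mm below its top edge. The keyhole above it: narrow slot 11 mm wide, closed end 41 mm below the top edge (rests on the stud's shank), leading down into a wide hole 24 mm across, centred 67 mm below the top edge: lifted 22 mm (+-3) the head clears the wide hole and the panel comes off straight to the rack's front
- panel_blue_centre (a point): centre of the swatch panel with the blue ink patch: white board 70 wide (own y) x 130 tall (own z) x 8 mm thick (own x), 120 g; may be absent. Its top edge is 65 mm above this point; own -x is the face with the patch (faces the rack's front), z up. It hangs by its keyhole on a stud, its top edge 37 mm above the rail's top
- panel_blue_ink (a point): centre of the blue patch (stripes, 54 x 38 mm together) on that panel's front, 104 mm below its top edge. The keyhole above it: narrow slot 11 mm wide, closed end 41 mm below the top edge (rests on the stud's shank), leading down into a wide hole 24 mm across, centred 67 mm below the top edge: lifted 22 mm (+-3) the head clears the wide hole and the panel comes off straight to the rack's front
- panel_green_centre (a point): centre of the swatch panel with the green ink patch: white board 70 wide (own y) x 130 tall (own z) x 8 mm thick (own x), 120 g; may be absent. Its top edge is 65 mm above this point; own -x is the face with the patch (faces the rack's front), z up. It hangs by its keyhole on a stud, its top edge 37 mm above the rail's top
- panel_green_ink (a point): centre of the green patch (stripes, 54 x 38 mm together) on that panel's front, 104 mm below its top edge. The keyhole above it: narrow slot 11 mm wide, closed end 41 mm below the top edge (rests on the stud's shank), leading down into a wide hole 24 mm across, centred 67 mm below the top edge: lifted 22 mm (+-3) the head clears the wide hole and the panel comes off straight to the rack's front
- pane_a_centre (a point): centre of the first cover pane (all three alike): clear plastic 80 wide (own y) x 165 tall (own z) x 5 mm thick (own x), 100 g, with a black grip strip along its top edge, 25 tall and 10 mm thick; it stands on edge in a slot of the holder. The top edge is 82.5 mm above this point; z up
- pane_b_centre (a point): centre of the second cover pane (all three alike): clear plastic 80 wide (own y) x 165 tall (own z) x 5 mm thick (own x), 100 g, with a black grip strip along its top edge, 25 tall and 10 mm thick; it stands on edge in a slot of the holder. The top edge is 82.5 mm above this point; z up
- pane_c_centre (a point): centre of the third cover pane (all three alike): clear plastic 80 wide (own y) x 165 tall (own z) x 5 mm thick (own x), 100 g, with a black grip strip along its top edge, 25 tall and 10 mm thick; it stands on edge in a slot of the holder. The top edge is 82.5 mm above this point; z up

How it is judged (in metres and radians):
At the end, for the whole second after the job is handed in: Each panel present stands on the ledge (7 mm), back on the board (5 mm, 0.1 rad), keyhole up, patch out, within 135 mm of the easel's middle, covered by a pane on the ledge (9 mm), flat on it (5.5 mm, 0.12 rad) and centred (14 mm); all at rest (x of panel_red_centre in the frame of easel_back between -0.009 and 0.001 m and z of panel_red_centre in the frame of easel_back between 0.058 and 0.072 m and x of panel_red_ink in the frame of easel_back between -0.014 and -0.005 m and z of panel_red_ink in the frame of easel_back between 0.018 and 0.034 m and y of panel_red_centre in the frame of easel_back between -0.135 and 0.135 m and angle between the z axis of each of panel_red_centre, panel_blue_centre, panel_green_centre and the z axis of easel_back, either way round below 0.1 rad and linear speed of each of panel_red, panel_blue, panel_green below 0.02 m/s and ((x of pane_a_centre in the frame of panel_red_centre between -0.014 and -0.003 m and y of pane_a_centre in the frame of panel_red_centre between -0.014 and 0.014 m and z of pane_a_centre in the frame of easel_back between 0.073 and 0.091 m and angle between the x axis of pane_a_centre and the x axis of easel_back, either way round below 0.12 rad and linear speed of pane_a below 0.02 m/s) or (x of pane_b_centre in the frame of panel_red_centre between -0.014 and -0.003 m and y of pane_b_centre in the frame of panel_red_centre between -0.014 and 0.014 m and z of pane_b_centre in the frame of easel_back between 0.073 and 0.091 m and angle between the x axis of pane_b_centre and the x axis of easel_back, either way round below 0.12 rad and linear speed of pane_b below 0.02 m/s) or (x of pane_c_centre in the frame of panel_red_centre between -0.014 and -0.003 m and y of pane_c_centre in the frame of panel_red_centre between -0.014 and 0.014 m and z of pane_c_centre in the frame of easel_back between 0.073 and 0.091 m and angle between the x axis of pane_c_centre and the x axis of easel_back, either way round below 0.12 rad and linear speed of pane_c below 0.02 m/s)) and x of panel_blue_centre in the frame of easel_back between -0.009 and 0.001 m and z of panel_blue_centre in the frame of easel_back between 0.058 and 0.072 m and x of panel_blue_ink in the frame of easel_back between -0.014 and -0.005 m and z of panel_blue_ink in the frame of easel_back between 0.018 and 0.034 m and y of panel_blue_centre in the frame of easel_back between -0.135 and 0.135 m and ((x of pane_a_centre in the frame of panel_blue_centre between -0.014 and -0.003 m and y of pane_a_centre in the frame of panel_blue_centre between -0.014 and 0.014 m and z of pane_a_centre in the frame of easel_back between 0.073 and 0.091 m and angle between the x axis of pane_a_centre and the x axis of easel_back, either way round below 0.12 rad and linear speed of pane_a below 0.02 m/s) or (x of pane_b_centre in the frame of panel_blue_centre between -0.014 and -0.003 m and y of pane_b_centre in the frame of panel_blue_centre between -0.014 and 0.014 m and z of pane_b_centre in the frame of easel_back between 0.073 and 0.091 m and angle between the x axis of pane_b_centre and the x axis of easel_back, either way round below 0.12 rad and linear speed of pane_b below 0.02 m/s) or (x of pane_c_centre in the frame of panel_blue_centre between -0.014 and -0.003 m and y of pane_c_centre in the frame of panel_blue_centre between -0.014 and 0.014 m and z of pane_c_centre in the frame of easel_back between 0.073 and 0.091 m and angle between the x axis of pane_c_centre and the x axis of easel_back, either way round below 0.12 rad and linear speed of pane_c below 0.02 m/s)) and x of panel_green_centre in the frame of easel_back between -0.009 and 0.001 m and z of panel_green_centre in the frame of easel_back between 0.058 and 0.072 m and x of panel_green_ink in the frame of easel_back between -0.014 and -0.005 m and z of panel_green_ink in the frame of easel_back between 0.018 and 0.034 m and y of panel_green_centre in the frame of easel_back between -0.135 and 0.135 m and ((x of pane_a_centre in the frame of panel_green_centre between -0.014 and -0.003 m and y of pane_a_centre in the frame of panel_green_centre between -0.014 and 0.014 m and z of pane_a_centre in the frame of easel_back between 0.073 and 0.091 m and angle between the x axis of pane_a_centre and the x axis of easel_back, either way round below 0.12 rad and linear speed of pane_a below 0.02 m/s) or (x of pane_b_centre in the frame of panel_green_centre between -0.014 and -0.003 m and y of pane_b_centre in the frame of panel_green_centre between -0.014 and 0.014 m and z of pane_b_centre in the frame of easel_back between 0.073 and 0.091 m and angle between the x axis of pane_b_centre and the x axis of easel_back, either way round below 0.12 rad and linear speed of pane_b below 0.02 m/s) or (x of pane_c_centre in the frame of panel_green_centre between -0.014 and -0.003 m and y of pane_c_centre in the frame of panel_green_centre between -0.014 and 0.014 m and z of pane_c_centre in the frame of easel_back between 0.073 and 0.091 m and angle between the x axis of pane_c_centre and the x axis of easel_back, either way round below 0.12 rad and linear speed of pane_c below 0.02 m/s))); the robot touches nothing.
It fails at once if an ink bottle is displaced by more than 4 cm (distance of any of blue_ink, red_ink from where it was at the start of the episode above 0.04 m).
It fails at once if an ink bottle is knocked over (angle between any of blue_ink, red_ink's own z axis and vertical above 0.7 rad).
Of panel_red, panel_blue, panel_green only 2 to 3 are there at a start; the rules pass over those that are not, and their reading is None.
At some moment in a run one of tape_roll may be knocked a few centimetres aside while the robot is not near it.
Once in a run the grip may slacken for a moment while it holds something.
It also fails if it takes over 210 s, if anything falls off the work surface, if the arm or the gripper's body presses on something with over 40 N, if the wrist force passes 120 N, or if a joint passes its speed limit or range.

### The arm

A 6-joint arm with a two-finger parallel gripper is mounted at the origin on a cart in front of the work surface, level with it; the furniture and walls round the work are solid. World frame = base frame: x ahead of the robot, y to its left, z up, the work surface at z = 0. Lengths are in mm, angles in degrees, forces in N, time in s.
With the tool pointing down it reaches from about 325 to 850 mm from the base axis. Payload 4.4 kg.
Tool frame: the origin (TCP) lies at the very end of the fingers, on their centre line; the grasp point (between the pads) lies 19 mm behind it; z points along the fingers, y is the line along which they close (so a half turn about z gives the same grasp; the last joint's range is limited). The gripper opens to 94 mm and grips with 3 to 60 N. Pads are 16 mm wide; open, the fingers measure 119 mm over their backs; the gripper's body (75 mm by 177 mm) begins 78 mm behind the grasp point.
Start: joints at [58.012, 11.837, 88.321, -0, 79.842, -8.623], TCP at [228.049, 527.845, 205.447] pointing down, gripper open.
Joint ranges: [-156.59, 156.59], [-49.26, 127.26], [12.9, 141.05], [-63.56, 243.56], [4.71, 150.69], [-161.64, 161.64]. Speed limits (degrees/s): [159.86, 159.86, 180, 180, 180, 180].

### API

Orientations are given as [roll, pitch, yaw] about the fixed x, y, z axes, in that order (R = Rz(yaw) Ry(pitch) Rx(roll)).
In Python, from workcell import bot, capture gives the robot as it stands.
- The arm moves only by the shell command python3 -m crank 'ROWS' [FORCE]. ROWS is JSON, a list of rows, each a list of 3 entries, a list of its own where there are three numbers: the turn, a rotation vector about the tool's x, y, z in rad, then the shift along the tool's x, y, z in mm, then the closure, from 0 (fully open) to 1 (shut). A call has 1 to 8 rows; each row is the pose to reach, as a shift and turn from the pose commanded when the call began, along the tool's axes at that moment; what a row does not reach only later rows make up. A row lasts 1/8 s, in which the tool goes at most 62.5 mm and 10.7 degrees, less where a joint would pass 70% of its speed; a pose out of reach is approached as far as the arm can. A call with a gripper value outside its range is refused whole. The fingers move at their own pace and stop on an object; FORCE is the grip in N (left out, the last holds). Time passes only in rows, so rows that repeat a pose let the fingers close. It gives the time, the measured TCP pose, the force, the opening and the grip force at its end, in the units of the state.
- bot.observe(): the state, without advancing time (a new reading comes with each control period).
- capture(name): name is "side" or "top"; returns a dict with "image" (400x640x3 uint8, red, green, blue), "depth" (400x640 float32, mm along the optical axis (not along the pixel's ray), 0 where there is no reading), "mtx" (3x3 intrinsics, pixels), "xyz" and "orientation" of the camera in the world. Camera axes: x right, y up, looking along -z (the intrinsics and any distortion apply to the point x, -y, -z); pixel columns grow to the right and rows downward; lengths in mm; the calibration is good to about 2 mm. A picture is of the moment at which its call begins.
- bot.job_done(): hands the job in; it is judged then, once.
The state is a dict: "time": time; "qpos": joint angles; "qvel": joint speeds; "joint_torque": joint torques, N m; "tcp_pos": TCP position; "tcp_rot": TCP orientation; "ft_force": force on the tool from outside, world axes, zero at the start; "moment": the same for the moment, N m; "gripper_width": opening from 0.0 (shut) to 1.0 (fully open); "gripper_force": force on a finger pad.
Only numpy, scipy, OpenCV 4.12 (cv2) and the standard library are available. Lean on these libraries where they do the work, as an engineer would, in place of code of your own. Each camera call takes 0.05 s, during which the arm holds its last target. There are 200 camera calls.

## Working session

There is one attempt and no reset: what is moved stays moved. The work goes in short steps, Python scripts to look and compute and a shell command to move; the robot and the scene stay as the last step left them, time stands still between calls to the robot, and variables do not carry over. Pictures are saved under pics/ and viewed, at most 14 in all, crops included, and the job is handed in when it is done.

```bash
ls; mkdir -p pics; cat > h.py <<'E'
import numpy as np, cv2
from scipy.spatial.transform import Rotation as R
from workcell import bot, capture
def cam(n,save=None):
    c=capture(n)
    c['R']=None
    o=np.array(c['orientation'],float)
    c['R']=R.from_euler('xyz',o,degrees=True).as_matrix() if o.shape==(3,) else (o if o.shape==(3,3) else None)
    if save: cv2.imwrite('pics/'+save,cv2.cvtColor(c['image'],cv2.COLOR_RGB2BGR))
    return c
def ray(c,u,v):
    K=np.array(c['mtx']);d=np.array([(u-K[0,2])/K[0,0],-(v-K[1,2])/K[1,1],-1.0])
    return np.array(c['xyz'],float),c['R']@d
def pt(c,u,v):  # by depth
    o,d=ray(c,u,v);return o+d*c['depth'][int(v),int(u)]
def onplane(c,u,v,n,p0):
    o,d=ray(c,u,v);n=np.array(n,float);return o+d*(n@(np.array(p0)-o))/(n@d)
def cloud(c):
    K=np.array(c['mtx']);v,u=np.mgrid[0:400,0:640]
    d=np.stack([(u-K[0,2])/K[0,0],-(v-K[1,2])/K[1,1],-np.ones_like(u,float)],-1)
    return np.array(c['xyz'],float)+(d*c['depth'][...,None])@c['R'].T
def px(c,P):
    K=np.array(c['mtx']);q=(np.array(P)-np.array(c['xyz']))@c['R']
    return K[0,0]*q[...,0]/-q[...,2]+K[0,2],K[1,1]*-q[...,1]/-q[...,2]+K[1,2]
E
python3 - <<'E'
from h import *
for n in('side','top'):
    c=cam(n,n+'0.png');print(n,c['xyz'],c['orientation'],c['mtx'],[k for k in c])
print(bot.observe())
E
```

```text
pics
side [1194.46130209 -152.23471519  990.09652674] [36.33405937 -0.60079051 86.6547516 ] [[402.59350612   0.         324.13840641]
 [  0.         402.59350612 202.29552656]
 [  0.           0.           1.        ]] ['image', 'depth', 'mtx', 'xyz', 'orientation', 'R']
top [ 391.34406572  -80.8466453  1133.89928958] [ 10.16348183  -0.17183289 -91.04819181] [[384.18622532   0.         313.90774865]
 [  0.         384.18622532 194.68826229]
 [  0.           0.           1.        ]] ['image', 'depth', 'mtx', 'xyz', 'orientation', 'R']
{'time': 0.1, 'qpos': array([ 5.80128992e+01,  1.18801778e+01,  8.83949334e+01, -2.58686542e-03,
        7.98410378e+01, -8.62194853e+00]), 'qvel': array([-0.08442662, -0.05555521, -0.20879878, -0.06754619,  0.03520454,
        0.04041842]), 'joint_torque': array([-6.96137358e-04, -3.71862423e+01, -2.82291269e+01,  7.00953626e-02,
        3.10995779e-02, -3.00141539e-05]), 'tcp_pos': array([227.66924392, 527.22578708, 204.41278849]), 'tcp_rot': array([-1.79884782e+02, -1.48957441e-02,  1.56635292e+02]), 'ft_force': array([ 0.13285018,  0.26092409, -0.02041266]), 'moment': array([ 0.04393014, -0.00901614, -0.05161519]), 'gripper_force': 0.0, 'gripper_width': 0.9997999368506911}
```

View pics/side0.png

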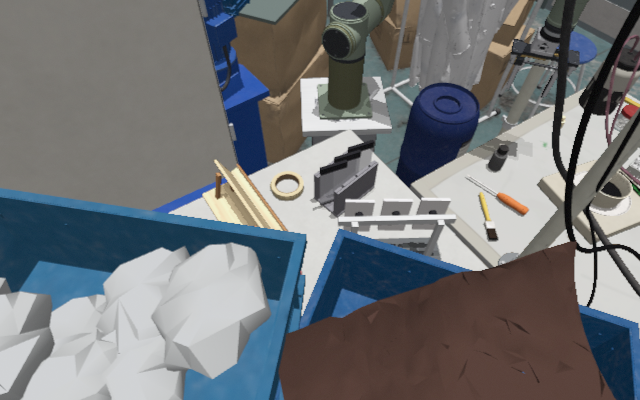

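View pics/top0.png

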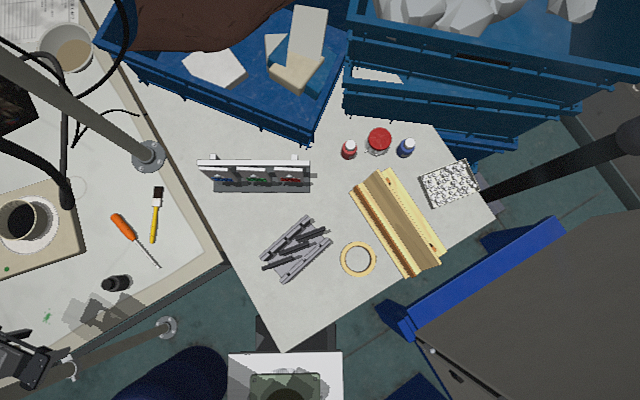

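```bash
python3 - <<'E'
from h import *
c=cam('top');X=cloud(c);im=cv2.cvtColor(c['image'],cv2.COLOR_RGB2BGR)
cv2.imwrite('pics/crop1.png',cv2.resize(im[125:295,190:460],None,fx=2.9,fy=2.9,interpolation=cv2.INTER_CUBIC))
z=X[...,2]
def blobs(lo,hi,roi,name,amin=25):
    m=np.zeros((400,640),np.uint8);u0,u1,v0,v1=roi
    m[v0:v1,u0:u1]=((z>lo)&(z<hi))[v0:v1,u0:u1]
    n,l,s,ce=cv2.connectedComponentsWithStats(m)
    for i in range(1,n):
        if s[i,4]<amin: continue
        P=X[l==i];r=cv2.minAreaRect(P[:,:2].astype(np.float32))
        print(name,s[i,:5],'rect',np.round(r[0],1),np.round(r[1],1),round(r[2],1),'zmed',np.round(np.percentile(P[:,2],[5,50,95]),1))
blobs(195,225,(190,330,140,210),'panel')
blobs(160,190,(250,340,205,295),'strip',10)
blobs(100,125,(250,340,205,295),'holder',10)
blobs(80,105,(330,430,130,162),'bottle',5)
blobs(10,35,(330,380,235,285),'tape')
# easel
m=np.zeros((400,640),bool);m[160:285,340:450]=1
m&=(z>25)
P=X[m];print('easel',len(P),P.min(0),P.max(0))
nn=np.cross(X[2:,1:-1]-X[:-2,1:-1],X[1:-1,2:]-X[1:-1,:-2]);nn/=np.linalg.norm(nn,axis=-1,keepdims=True)+1e-9
nn*=np.sign(nn[...,2:]);N=np.zeros_like(X);N[1:-1,1:-1]=nn
Q=N[m];
for lo,hi in((.25,.5),(.5,.85),(.85,.96),(.96,1.1)):
    k=(Q[:,2]>lo)&(Q[:,2]<hi);print(lo,k.sum(),np.median(Q[k],0),np.percentile(P[k][:,2],[5,50,95]))
np.save('P.npy',P);np.save('Q.npy',Q)
E
```

```text
panel [199 166  30   7 148] rect [626.4 160.6] [69.9  9. ] 85.3 zmed [197.6 213.9 217. ]
panel [236 167  30   6 146] rect [624.3  69.3] [69.6  9.1] 86.1 zmed [196.8 213.8 217.6]
panel [274 167  28   7 140] rect [622.1 -22.2] [68.2  9.2] 86.2 zmed [198.  213.6 217.2]
strip [295 226  30  15 139] rect [467.2 -74.5] [10.1 79.2] 19.6 zmed [167.4 174.5 177.5]
strip [278 241  31  15 137] rect [431.3 -32.8] [10.1 78.8] 19.9 zmed [169.3 174.5 177.3]
strip [261 256  32  15 139] rect [395.4   8.5] [10. 79.] 19.6 zmed [170.6 174.9 177.7]
holder [258 214  52  47 406] rect [462.   -5.6] [ 17.5 166.3] 41.0 zmed [109.8 114.9 117.9]
holder [279 237  51  48 392] rect [400.1 -59.3] [ 16.9 167.2] 40.9 zmed [111.6 114.7 118. ]
bottle [404 138  11  10  89] rect [ 724.  -360.5] [28.5 26.2] 81.9 zmed [83.8 88.3 92.4]
bottle [345 140  11  10  86] rect [ 722.  -191.9] [27.6 26.7] 63.5 zmed [84.  88.5 91.8]
tape [340 241  36  36 500] rect [ 402.8 -208.1] [99.6 99.3] 43.2 zmed [19.2 23.6 27.3]
easel 3947 [ 349.82654819 -490.54414367   25.00442948] [ 675.12157573  -80.8466453  1133.89928958]
0.25 1641 [-0.41936066  0.74717362  0.36720674] [ 48.04075108  72.81162479 121.00208317]
0.5 1151 [-0.1719081   0.33767706  0.68200005] [ 27.39984193  61.99347672 123.80613076]
0.85 336 [ 0.10042656 -0.2204918   0.89997117] [ 26.73855862  50.50989426 378.76232335]
0.96 138 [ 0.02736647 -0.0268107   0.97975644] [ 26.43343006  50.65255916 125.44700283]
```

View pics/crop1.png

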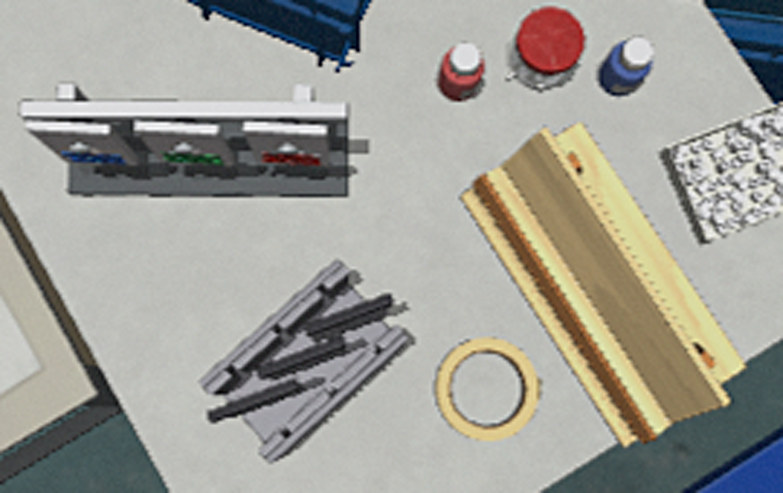

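```bash
python3 - <<'E'
from h import *
c=cam('side');X=cloud(c);im=cv2.cvtColor(c['image'],cv2.COLOR_RGB2BGR)
cv2.imwrite('pics/crop2.png',cv2.resize(im[130:260,200:460],None,fx=3,fy=3,interpolation=cv2.INTER_CUBIC))
z=X[...,2]
m=np.zeros((400,640),np.uint8);m[130:230,300:400]=((z>155)&(z<185))[130:230,300:400]
n,l,s,ce=cv2.connectedComponentsWithStats(m)
for i in range(1,n):
    P=X[l==i]
    if len(P)>20: print(s[i],cv2.minAreaRect(P[:,:2].astype(np.float32)),np.percentile(P[:,2],[5,50,95]))
P=np.load('P.npy');Q=np.load('Q.npy')
# easel board plane : horizontal normal heading
k=(Q[:,2]>.25)&(Q[:,2]<.5)&(P[:,2]>60)&(P[:,2]<120)
A=P[k]
for _ in range(15):
    ctr=A.mean(0);n=np.linalg.svd(A-ctr)[2][2];d=(P-ctr)@n
    A=P[(abs(d)<2.5)&(P[:,2]>58)&(P[:,2]<122)]
n*=np.sign(n[2]);print('plane',len(A),n,'tilt',np.degrees(np.arcsin(n[2])),'yaw of -n',np.degrees(np.arctan2(-n[1],-n[0])),ctr)
yd=np.cross([0,0,1],-n);yd/=np.linalg.norm(yd);up=np.cross(-n,yd)
t=A@yd;w=A@up
print('y extent',np.percentile(t,[0,.5,1,99,99.5,100]),'up extent',np.percentile(w,[0,1,99,100]),yd,up)
print(w.min(),P[k].mean(0))
# points in frame
q=np.stack([(P-ctr)@-n,P@yd,P@up],1)
b=(q[:,0]<-5)&(q[:,0]>-40)&(P[:,2]<80)
print(np.percentile(q[b],[1,10,50,90,99],axis=0))
E
```

```text
[320 140  55  35 558] ((435.2304992675781, -35.31074523925781), (38.49721145629883, 186.68380737304688), 40.48796081542969) [156.87745232 170.81883678 176.24231303]
[338 207  62  23 919] ((648.6742553710938, -1.44720458984375), (51.573307037353516, 154.4660186767578), 2.5221948623657227) [159.2632929  176.12926844 181.51497115]
plane 1602 [-0.47626021  0.79426329  0.37725593] tilt 22.163812128144013 yaw of -n -59.05203974341405 [ 501.32247878 -322.72201213   90.95532095]
y extent [118.70927333 119.7568772  121.35551952 413.74333704 415.62827524
 417.65501216] up extent [250.16543982 251.38005558 318.79419525 320.10961847] [ 0.85763474  0.51425933 -0.        ] [ 0.19400738 -0.32354779  0.92610904]
250.1654398166065 [ 497.96870352 -317.58967322   87.06302835]
[[-36.27502392 120.91417233 224.93229805]
 [-34.71218557 146.18862669 230.83321004]
 [-29.97374208 263.84236297 236.71193515]
 [ -8.56024216 385.9184968  245.61267313]
 [ -5.1768268  414.14087393 248.61869623]]
```

View pics/crop2.png

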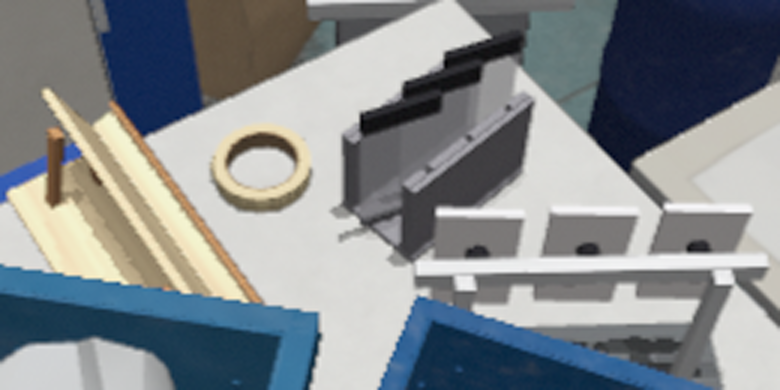

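```bash
cat >> h.py <<'E'
EO=np.array([494.8,-304.8,45.]);EX=np.array([.4763,-.7943,-.3773]);EX/=np.linalg.norm(EX)
EY=np.array([.8576,.5143,0]);EZ=np.cross(EX,EY)
def ez(x,y,z): return EO+EX*x+EY*y+EZ*z
RE=np.stack([np.cross(EX,-EZ),EX,-EZ],1)      # tool at the easel
def down(yaw): return R.from_euler('xyz',[180,0,yaw],degrees=True).as_matrix()
def to(pos,Rt):
    s=bot.observe();R0=R.from_euler('xyz',s['tcp_rot'],degrees=True).as_matrix()
    rv=R.from_matrix(R0.T@Rt).as_rotvec()
    print('t',round(s['time'],2),'turn',np.round(rv,3),'deg',round(np.degrees(np.linalg.norm(rv)),1),'shift',np.round(R0.T@(np.array(pos)-s['tcp_pos']),1),'w',round(s['gripper_width'],3),'gf',round(s['gripper_force'],1),'ft',np.round(s['ft_force'],1),'tcp',np.round(s['tcp_pos'],1))
E
python3 - <<'E'
from h import *
to((622.1,-22.2,270),down(88.65))
E
```

```text
t 0.2 turn [-1.000e-03  1.000e-03  1.187e+00] deg 68.0 shift [-579.9 -348.3  -64.9] w 0.999 gf 0.0 ft [-0.7 -0.3  0.3] tcp [227.8 527.4 204.7]
```

```bash
python3 -m crank '[[[0,0,0.18],[-55,-33,-20],0.3],[[0,0,0.36],[-110,-66,-40],0.57],[[0,0,0.54],[-160,-96,-60],0.57],[[0,0,0.72],[-210,-126,-65],0.57],[[0,0,0.9],[-260,-156,-65],0.57],[[0,0,1.08],[-310,-186,-65],0.57],[[0,0,1.187],[-360,-216,-65],0.57],[[0,0,1.187],[-410,-246,-65],0.57]]' 30
python3 - <<'E'
from h import *
to((622.1,-22.2,240),down(88.65))
E
```

```text
time: 1.2
tcp_pos: [507.6, 137.7, 270.4]
tcp_rot: [180.0, -0.0, 88.6]
ft_force: [-0.2, 0.3, -0.5]
gripper_width: 0.425
gripper_force: 0.0
t 1.2 turn [ 0.    -0.    -0.001] deg 0.1 shift [-157.   118.4   30.4] w 0.425 gf 0.0 ft [-0.2  0.3 -0.5] tcp [507.6 137.7 270.4]
```

```bash
python3 -m crank '[[[0,0,0],[-50,40,0],0.57],[[0,0,0],[-100,80,0],0.57],[[0,0,0],[-157,118,0],0.57],[[0,0,0],[-157,118,0],0.57],[[0,0,0],[-157,118,20],0.57],[[0,0,0],[-157,118,40],0.57],[[0,0,0],[-157,118,60],0.57],[[0,0,0],[-157,118,60],0.57]]' 30
python3 - <<'E'
from h import *
to((622.1,-22.2,187),down(88.65))
c=cam('side');im=cv2.cvtColor(c['image'],cv2.COLOR_RGB2BGR)
cv2.imwrite('pics/s1.png',cv2.resize(im[130:260,280:460],None,fx=4,fy=4,interpolation=cv2.INTER_CUBIC))
X=cloud(c);m=(X[...,2]>200)&(X[...,2]<222)&(X[...,0]>600)&(X[...,0]<660)&(X[...,1]<200)&(X[...,1]>-80)
P=X[m]
for a,b in((-60,15),(30,110),(120,200)):
    q=P[(P[:,1]>a)&(P[:,1]<b)];print(len(q),np.percentile(q,[2,50,98],axis=0).round(1).tolist() if len(q) else 0)
E
```

```text
time: 2.2
tcp_pos: [619.0, -19.0, 208.2]
tcp_rot: [-179.7, -0.1, 88.7]
ft_force: [0.2, -0.9, -1.1]
gripper_width: 0.43
gripper_force: 0.0
t 2.2 turn [-0.005 -0.001  0.001] deg 0.3 shift [-3.1  3.3 21.2] w 0.43 gf 0.0 ft [ 0.2 -0.9 -1.1] tcp [619.  -19.  208.2]
70 [[620.4, -58.3, 200.2], [627.7, -46.0, 210.8], [654.0, 6.2, 220.6]]
163 [[623.4, 39.6, 200.8], [630.2, 70.3, 212.2], [634.6, 100.4, 217.2]]
189 [[624.6, 124.9, 200.8], [631.9, 159.7, 212.2], [635.7, 193.1, 216.8]]
```

View pics/s1.png

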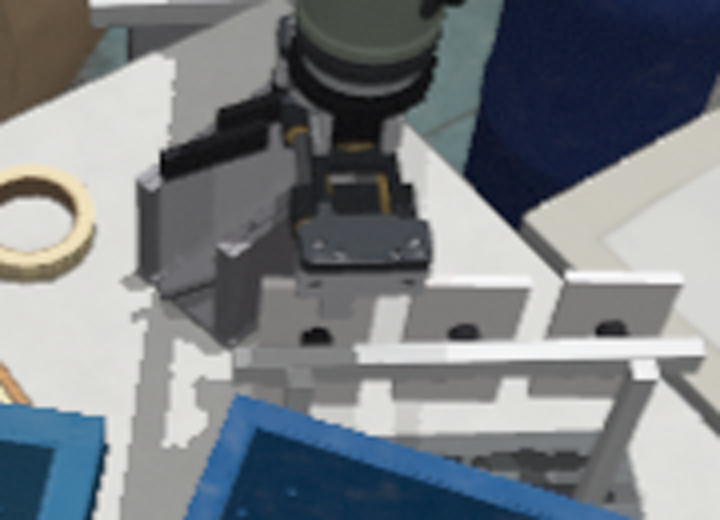

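```bash
python3 -m crank '[[[0,0,0],[-3,2,10],0.57],[[0,0,0],[-3,3,21],0.57],[[0,0,0],[-3,3,21],0.57],[[0,0,0],[-3,3,21],0.75],[[0,0,0],[-3,3,21],0.9],[[0,0,0],[-3,3,21],1],[[0,0,0],[-3,3,21],1],[[0,0,0],[-3,3,21],1]]' 30
```

```text
time: 3.25
tcp_pos: [624.1, -23.4, 189.8]
tcp_rot: [180.0, 0.0, 88.6]
ft_force: [-0.9, -1.1, 1.2]
gripper_width: 0.083
gripper_force: 30.0
```

```bash
python3 -m crank '[[[0,0,0],[0,0,-8],1],[[0,0,0],[0,0,-16],1],[[0,0,0],[0,0,-22],1],[[0,0,0],[0,0,-22],1],[[0,0,0],[0,0,-22],1]]' 30
python3 -m crank '[[[0,0,0],[0,-6,0],1],[[0,0,0],[0,-14,0],1],[[0,0,0],[0,-24,0],1],[[0,0,0],[0,-34,0],1],[[0,0,0],[0,-45,0],1],[[0,0,0],[0,-45,0],1]]'
```

```text
time: 3.88
tcp_pos: [623.8, -23.4, 211.3]
tcp_rot: [-180.0, -0.0, 88.6]
ft_force: [-0.5, -1.1, -0.7]
gripper_width: 0.083
gripper_force: 30.0
time: 4.62
tcp_pos: [578.2, -22.3, 211.6]
tcp_rot: [180.0, -0.0, 88.6]
ft_force: [-0.1, -0.8, -2.0]
gripper_width: 0.085
gripper_force: 30.0
```

```bash
python3 - <<'E'
from h import *
to(ez(-6,92,107+70),RE)
E
```

```text
t 4.62 turn [0.354 0.195 0.994] deg 61.4 shift [-287.    33.9    0.4] w 0.085 gf 30.0 ft [-0.1 -0.8 -2. ] tcp [578.2 -22.3 211.6]
```

```bash
python3 -m crank '[[[0,0,0],[0,0,-45],1],[[0.04,0.02,0.1],[-30,0,-80],1],[[0.1,0.055,0.28],[-85,10,-90],1],[[0.16,0.09,0.46],[-140,17,-90],1],[[0.22,0.12,0.64],[-195,23,-90],1],[[0.29,0.16,0.82],[-245,29,-90],1],[[0.354,0.195,0.994],[-287,34,-80],1],[[0.354,0.195,0.994],[-287,34,-60],1]]' 30
python3 - <<'E'
from h import *
to(ez(-6,92,107+40),RE)
c=cam('top','t2.png');c=cam('side','s2.png')
a=cv2.imread('pics/t2.png')[100:300,300:480];b=cv2.imread('pics/s2.png')[120:320,180:360]
cv2.imwrite('pics/v2.png',cv2.resize(np.hstack([a,b]),None,fx=2.2,fy=2.2,interpolation=cv2.INTER_CUBIC))
E
```

```text
time: 5.62
tcp_pos: [605.6, -315.5, 267.7]
tcp_rot: [-157.8, 0.1, 30.5]
ft_force: [0.9, 0.9, -1.6]
gripper_width: 0.086
gripper_force: 30.0
t 5.62 turn [-0.001 -0.002 -0.008] deg 0.5 shift [ 2.5 16.9 84.2] w 0.086 gf 30.0 ft [ 0.9  0.9 -1.6] tcp [ 605.6 -315.5  267.7]
```

View pics/v2.png

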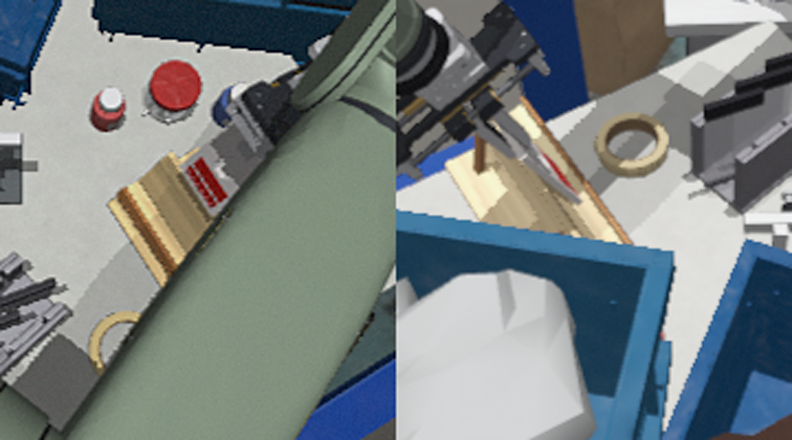

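```bash
python3 -m crank '[[[0,0,-0.008],[2,4,40],1],[[0,0,-0.008],[2.5,8,84],1],[[0,0,-0.008],[2.5,10,100],1],[[0,0,-0.008],[2.5,13,112],1],[[0,0,-0.008],[2.5,15,120],1],[[0,0,-0.008],[2.5,17,123],1],[[0,0,-0.008],[2.5,17,123],1],[[0,0,-0.008],[2.5,17,123],1]]' 30
python3 - <<'E'
from h import *
to(ez(-4,92,105),RE)
E
```

```text
time: 6.72
tcp_pos: [592.8, -283.0, 151.8]
tcp_rot: [-157.9, -0.2, 31.3]
ft_force: [0.8, -0.6, -1.3]
gripper_width: 0.087
gripper_force: 30.0
t 6.72 turn [ 0.001 -0.001  0.007] deg 0.4 shift [-3.3  6.9  5.9] w 0.087 gf 30.0 ft [ 0.8 -0.6 -1.3] tcp [ 592.8 -283.   151.8]
```

```bash
python3 -m crank '[[[0,0,0.007],[-2,2,2],1],[[0,0,0.007],[-3,4,4],1],[[0,0,0.007],[-3,5,5],1],[[0,0,0.007],[-3,5,5],1],[[0,0,0.007],[-3,5,5],1]]' 30
python3 - <<'E'
from h import *
to(ez(-4,92,105),RE)
c=cam('top');X=cloud(c);q=np.stack([(X-EO)@EX,(X-EO)@EY,(X-EO)@EZ],-1)
im=c['image'].astype(int);red=(im[...,0]>1.8*im[...,1])&(im[...,0]>90)&(abs(q[...,0])<40)&(abs(q[...,1]-92)<60)&(q[...,2]>0)&(q[...,2]<150)
print(red.sum(),np.percentile(q[red],[2,25,50,75,98],axis=0).round(1))
w=(im.min(-1)>140)&(abs(q[...,0])<25)&(abs(q[...,1]-92)<60)&(q[...,2]>3)&(q[...,2]<100);print(w.sum(),np.percentile(q[w],[2,25,50,75,98],axis=0).round(1))
E
```

```text
time: 7.35
tcp_pos: [591.4, -286.6, 145.5]
tcp_rot: [-157.8, -0.0, 31.0]
ft_force: [-0.5, -0.4, 4.6]
gripper_width: 0.081
gripper_force: 30.0
t 7.35 turn [-0.    -0.     0.001] deg 0.0 shift [-0.2  2.4  0.9] w 0.081 gf 30.0 ft [-0.5 -0.4  4.6] tcp [ 591.4 -286.6  145.5]
112 [[-15.9  65.7   9.8]
 [-14.5  76.9  17.2]
 [-13.5  90.3  29.7]
 [-12.9 103.7  37.9]
 [-11.1 115.2  43.1]]
110 [[-15.8  59.9   4. ]
 [-13.8  82.8  32.9]
 [-12.4 105.   52.3]
 [-10.6 121.8  59.7]
 [  3.  149.4  84.9]]
```

```bash
python3 -m crank '[[[0,0,0],[0,2,-1],1],[[0,0,0],[0,4,-1],1],[[0,0,0],[0,4,-1],1],[[0,0,0],[0,4,-1],1]]' 30
python3 -m crank '[[[0,0,0],[0,0,0],0.85],[[0,0,0],[0,0,0],0.75],[[0,0,0],[0,0,0],0.75],[[0,0,0],[0,0,0],0.75]]'
```

```text
time: 7.9
tcp_pos: [593.6, -289.8, 144.0]
tcp_rot: [-157.8, -0.0, 31.0]
ft_force: [1.4, -0.3, 2.8]
gripper_width: 0.079
gripper_force: 30.0
time: 8.4
tcp_pos: [593.4, -289.8, 143.8]
tcp_rot: [-157.8, -0.0, 31.0]
ft_force: [-0.2, 0.2, -0.2]
gripper_width: 0.247
gripper_force: 0.0
```

```bash
python3 -m crank '[[[0,0,0],[0,0,-20],0.75],[[0,0,0],[0,0,-60],0.6],[[0,0,0],[0,0,-110],0.57],[[0,0,0],[0,0,-110],0.57]]'
python3 - <<'E'
from h import *
to((625,69.3,270),down(88.65))
E
```

```text
time: 8.9
tcp_pos: [616.9, -327.9, 251.1]
tcp_rot: [-158.4, -0.2, 30.9]
ft_force: [0.4, -0.3, 0.4]
gripper_width: 0.429
gripper_force: 0.0
t 8.9 turn [-0.343 -0.194 -0.994] deg 61.3 shift [ 211.2 -319.5  107.2] w 0.429 gf 0.0 ft [ 0.4 -0.3  0.4] tcp [ 616.9 -327.9  251.1]
```

```bash
python3 -m crank '[[[-0.05,-0.03,-0.16],[30,-46,15],0.57],[[-0.1,-0.055,-0.32],[60,-91,31],0.57],[[-0.15,-0.085,-0.48],[91,-137,46],0.57],[[-0.2,-0.115,-0.64],[121,-183,61],0.57],[[-0.26,-0.145,-0.8],[151,-228,77],0.57],[[-0.343,-0.194,-0.994],[181,-274,92],0.57],[[-0.343,-0.194,-0.994],[211,-319,107],0.57],[[-0.343,-0.194,-0.994],[211,-319,107],0.57]]'
python3 -m crank '[[[0,0,0],[0,0,0],0.57],[[0,0,0],[0,0,0],0.57]]'
python3 - <<'E'
from h import *
to((625,69.3,188),down(88.65))
c=cam('top');X=cloud(c);q=np.stack([(X-EO)@EX,(X-EO)@EY,(X-EO)@EZ],-1)
im=c['image'].astype(int);red=(im[...,0]>1.8*im[...,1])&(im[...,0]>90)&(abs(q[...,0])<40)&(abs(q[...,1]-92)<60)&(q[...,2]>0)&(q[...,2]<150)
print(red.sum(),np.percentile(q[red],[2,50,98],axis=0).round(1))
w=(im.min(-1)>120)&(abs(q[...,0])<40)&(abs(q[...,1]-92)<60)&(q[...,2]>90)&(q[...,2]<150);print(w.sum(),np.percentile(q[w],[2,50,98],axis=0).round(1))
b=(abs(q[...,0])<15)&(abs(q[...,1])<40)&(q[...,2]>20)&(q[...,2]<80);print('board',np.percentile(q[b],[5,50,95],axis=0).round(1))
E
```

```text
time: 9.9
tcp_pos: [621.1, 75.8, 266.4]
tcp_rot: [-179.4, -0.4, 89.1]
ft_force: [-0.1, -1.0, -0.1]
gripper_width: 0.43
gripper_force: 0.0
time: 10.15
tcp_pos: [622.6, 69.4, 266.5]
tcp_rot: [-179.4, -0.3, 88.6]
ft_force: [-0.6, -0.3, 0.8]
gripper_width: 0.431
gripper_force: 0.0
t 10.15 turn [-0.01  -0.006 -0.001] deg 0.7 shift [-0.5  3.1 78.4] w 0.431 gf 0.0 ft [-0.6 -0.3  0.8] tcp [622.6  69.4 266.5]
121 [[-11.5  65.9  10.2]
 [ -9.   89.9  31.3]
 [ -7.  116.1  44. ]]
325 [[ -9.9  58.2  91.8]
 [ -7.4  91.5 115.6]
 [ -0.6 125.6 131.6]]
board [[ -2.1 -35.7  23.4]
 [  0.    0.1  50.7]
 [  2.   36.   76.7]]
```

```bash
python3 -m crank '[[[-0.01,-0.006,0],[0,2,30],0.57],[[-0.01,-0.006,0],[0,3,60],0.57],[[-0.01,-0.006,0],[0,3,76],0.57],[[-0.01,-0.006,0],[0,3,77],0.57],[[-0.01,-0.006,0],[0,3,77],0.57],[[-0.01,-0.006,0],[0,3,77],0.8],[[-0.01,-0.006,0],[0,3,77],1],[[-0.01,-0.006,0],[0,3,77],1]]' 30
python3 -m crank '[[[0,0,0],[0,0,0],1],[[0,0,0],[0,0,0],1]]'
```

```text
time: 11.2
tcp_pos: [625.5, 71.5, 190.9]
tcp_rot: [179.9, -0.0, 88.7]
ft_force: [0.1, 0.4, -1.2]
gripper_width: 0.147
gripper_force: 0.0
time: 11.45
tcp_pos: [625.4, 71.5, 190.7]
tcp_rot: [179.9, -0.0, 88.7]
ft_force: [0.7, -0.2, 0.8]
gripper_width: 0.079
gripper_force: 30.0
```

```bash
python3 - <<'E'
from h import *
print([np.round((np.array([593.6,-289.8,144.0])-EO)@a,1) for a in(EX,EY,EZ)])
E
```

```text
[np.float64(-2.2), np.float64(92.4), np.float64(106.0)]
```

```bash
python3 -m crank '[[[0,0,0],[0,0,-8],1],[[0,0,0],[0,0,-16],1],[[0,0,0],[0,0,-22],1],[[0,0,0],[0,0,-22],1],[[0,0,0],[0,0,-22],1]]' 30
python3 -m crank '[[[0,0,0],[0,-6,0],1],[[0,0,0],[0,-14,0],1],[[0,0,0],[0,-24,0],1],[[0,0,0],[0,-34,0],1],[[0,0,0],[0,-45,0],1],[[0,0,0],[0,-45,-20],1],[[0,0,0],[0,-45,-75],1],[[0,0,0],[0,-45,-75],1]]'
python3 - <<'E'
from h import *
to(ez(-12,0,107+60),RE)
E
```

```text
time: 12.08
tcp_pos: [625.0, 71.4, 212.2]
tcp_rot: [179.9, -0.0, 88.7]
ft_force: [0.5, 0.7, -1.2]
gripper_width: 0.083
gripper_force: 30.0
time: 13.08
tcp_pos: [582.9, 72.4, 293.5]
tcp_rot: [179.2, -0.0, 88.7]
ft_force: [0.5, -0.7, -0.5]
gripper_width: 0.084
gripper_force: 30.0
t 13.07 turn [0.366 0.188 0.997] deg 61.8 shift [-423.1  -53.    88.5] w 0.084 gf 30.0 ft [ 0.5 -0.7 -0.5] tcp [582.9  72.4 293.5]
```

```bash
python3 -m crank '[[[0.03,0.01,0.07],[-55,-5,-10],1],[[0.07,0.03,0.2],[-115,-10,-10],1],[[0.13,0.06,0.36],[-175,-18,-10],1],[[0.19,0.09,0.52],[-235,-26,-10],1],[[0.25,0.12,0.68],[-295,-34,-5],1],[[0.31,0.155,0.84],[-355,-43,0],1],[[0.366,0.188,0.997],[-423,-53,20],1],[[0.366,0.188,0.997],[-423,-53,20],1]]' 30
python3 -m crank '[[[0,0,0],[0,0,0],1],[[0,0,0],[0,0,0],1],[[0,0,0],[0,0,0],1]]'
python3 - <<'E'
from h import *
to(ez(-12,0,107+30),RE)
c=cam('top','t3.png')
a=cv2.imread('pics/t3.png')[130:300,300:480]
cv2.imwrite('pics/v3.png',cv2.resize(a,None,fx=2.5,fy=2.5,interpolation=cv2.INTER_CUBIC))
E
```

```text
time: 14.08
tcp_pos: [514.2, -353.4, 261.0]
tcp_rot: [-157.0, 0.8, 30.5]
ft_force: [-0.6, 0.2, -1.0]
gripper_width: 0.082
gripper_force: 30.0
time: 14.45
tcp_pos: [518.5, -347.5, 268.8]
tcp_rot: [-157.6, 0.6, 31.1]
ft_force: [0.9, 0.1, -0.6]
gripper_width: 0.082
gripper_force: 30.0
t 14.45 turn [-0.004  0.01  -0.001] deg 0.6 shift [ 2.6 27.7 88.5] w 0.082 gf 30.0 ft [ 0.9  0.1 -0.6] tcp [ 518.5 -347.5  268.8]
```

```bash
python3 -m crank '[[[-0.004,0.01,0],[2,14,45],1],[[-0.004,0.01,0],[2.5,26,85],1],[[-0.004,0.01,0],[2.5,29,98],1],[[-0.004,0.01,0],[2.5,31,108],1],[[-0.004,0.01,0],[2.5,33,114],1],[[-0.004,0.01,0],[2.5,34,116],1],[[-0.004,0.01,0],[2.5,34,116],1],[[-0.004,0.01,0],[2.5,34,116],1]]' 30
python3 - <<'E'
from h import *
to(ez(-2.5,0,106.7),RE)
E
```

```text
time: 15.5
tcp_pos: [512.1, -337.8, 147.7]
tcp_rot: [-157.8, 0.1, 30.7]
ft_force: [0.3, -0.4, -1.1]
gripper_width: 0.084
gripper_force: 30.0
t 15.5 turn [-0.001 -0.001 -0.004] deg 0.3 shift [2.1 1.8 2.4] w 0.084 gf 30.0 ft [ 0.3 -0.4 -1.1] tcp [ 512.1 -337.8  147.7]
```

Nearly there; seat and release.

```bash
python3 -m crank '[[[0,0,0],[1,1,1],1],[[0,0,0],[2,2,2],1],[[0,0,0],[2,2,2.5],1],[[0,0,0],[2,2,2.5],1]]' 30
python3 -m crank '[[[0,0,0],[0,0,0],0.85],[[0,0,0],[0,0,0],0.75],[[0,0,0],[0,0,0],0.75],[[0,0,0],[0,0,0],0.75]]'
python3 -m crank '[[[0,0,0],[0,0,-20],0.75],[[0,0,0],[0,0,-60],0.6],[[0,0,0],[0,0,-110],0.57],[[0,0,0],[0,0,-125],0.57],[[0,0,0],[0,0,-125],0.57]]'
python3 - <<'E'
from h import *
to((627,160.6,280),down(88.65))
E
```

```text
time: 16.0
tcp_pos: [514.2, -337.6, 144.8]
tcp_rot: [-157.7, 0.1, 30.7]
ft_force: [-0.9, -1.9, 3.9]
gripper_width: 0.084
gripper_force: 30.0
time: 16.5
tcp_pos: [513.9, -336.9, 143.6]
tcp_rot: [-157.7, 0.1, 30.7]
ft_force: [0.5, 0.1, -0.8]
gripper_width: 0.251
gripper_force: 0.0
time: 17.12
tcp_pos: [539.0, -378.8, 261.1]
tcp_rot: [-157.9, 0.0, 30.7]
ft_force: [-0.1, -0.6, -0.5]
gripper_width: 0.43
gripper_force: 0.0
t 17.12 turn [-0.352 -0.195 -0.999] deg 61.7 shift [ 350.9 -395.3  140.1] w 0.43 gf 0.0 ft [-0.1 -0.6 -0.5] tcp [ 539.  -378.8  261.1]
```

```bash
python3 -m crank '[[[-0.05,-0.03,-0.16],[37,-42,10],0.57],[[-0.1,-0.055,-0.32],[74,-84,20],0.57],[[-0.15,-0.085,-0.48],[111,-126,35],0.57],[[-0.2,-0.115,-0.64],[148,-168,50],0.57],[[-0.26,-0.145,-0.8],[187,-210,66],0.57],[[-0.352,-0.195,-0.999],[225,-253,80],0.57],[[-0.352,-0.195,-0.999],[262,-296,98],0.57],[[-0.352,-0.195,-0.999],[298,-338,118],0.57]]'
python3 -m crank '[[[0,0,0],[0,0,0],0.57],[[0,0,0],[0,0,0],0.57]]'
python3 - <<'E'
from h import *
to((627,160.6,240),down(88.65))
c=cam('top');X=cloud(c);q=np.stack([(X-EO)@EX,(X-EO)@EY,(X-EO)@EZ],-1)
im=c['image'].astype(int)
for y in(0,92):
    w=(im.min(-1)>120)&(abs(q[...,0])<40)&(abs(q[...,1]-y)<46)&(q[...,2]>90)&(q[...,2]<150);print(w.sum(),np.percentile(q[w],[2,50,98],axis=0).round(1))
E
```

```text
time: 18.12
tcp_pos: [610.5, 84.2, 277.1]
tcp_rot: [-179.7, -0.1, 88.8]
ft_force: [0.3, -0.6, -0.6]
gripper_width: 0.428
gripper_force: 0.0
time: 18.38
tcp_pos: [611.1, 81.6, 276.8]
tcp_rot: [-179.7, -0.1, 88.7]
ft_force: [0.4, 0.4, 0.2]
gripper_width: 0.429
gripper_force: 0.0
t 18.38 turn [-0.006 -0.002  0.001] deg 0.4 shift [79.3 14.4 36.9] w 0.429 gf 0.0 ft [0.4 0.4 0.2] tcp [611.1  81.6 276.8]
340 [[ -9.9 -37.4  90.7]
 [ -7.4  -4.6 115.2]
 [ -0.3  29.3 131.9]]
327 [[-10.   58.2  91. ]
 [ -7.4  91.  116.1]
 [ -0.2 125.4 131.8]]
```

```bash
python3 -m crank '[[[-0.006,-0.002,0],[40,8,0],0.57],[[-0.006,-0.002,0],[79,14.5,0],0.57],[[-0.006,-0.002,0],[79,14.5,10],0.57],[[-0.006,-0.002,0],[79,14.5,36],0.57],[[-0.006,-0.002,0],[79,14.5,65],0.57],[[-0.006,-0.002,0],[79,14.5,87],0.57],[[-0.006,-0.002,0],[79,14.5,87],0.57],[[-0.006,-0.002,0],[79,14.5,87],0.57]]'
python3 -m crank '[[[0,0,0],[0,0,0],0.8],[[0,0,0],[0,0,0],1],[[0,0,0],[0,0,0],1],[[0,0,0],[0,0,0],1],[[0,0,0],[0,0,0],1]]' 30
```

```text
time: 19.42
tcp_pos: [628.7, 159.1, 192.3]
tcp_rot: [179.8, -0.0, 88.6]
ft_force: [-0.8, 0.3, 0.4]
gripper_width: 0.429
gripper_force: 0.0
time: 20.05
tcp_pos: [628.1, 160.7, 191.9]
tcp_rot: [179.8, -0.0, 88.7]
ft_force: [-0.2, -0.4, 2.4]
gripper_width: 0.083
gripper_force: 30.0
```

```bash
python3 -m crank '[[[0,0,0],[0,0,-8],1],[[0,0,0],[0,0,-16],1],[[0,0,0],[0,0,-22],1],[[0,0,0],[0,0,-22],1],[[0,0,0],[0,0,-22],1]]' 30
python3 -m crank '[[[0,0,0],[0,-6,0],1],[[0,0,0],[0,-14,0],1],[[0,0,0],[0,-24,0],1],[[0,0,0],[0,-34,0],1],[[0,0,0],[0,-45,0],1],[[0,0,0],[0,-45,-20],1],[[0,0,0],[0,-45,-85],1],[[0,0,0],[0,-45,-105],1]]'
python3 - <<'E'
from h import *
to(ez(-12,-95,108+60),RE)
E
```

```text
time: 20.68
tcp_pos: [627.9, 160.5, 213.4]
tcp_rot: [179.9, -0.0, 88.7]
ft_force: [-0.1, 0.2, -1.2]
gripper_width: 0.083
gripper_force: 30.0
time: 21.68
tcp_pos: [584.0, 161.9, 323.4]
tcp_rot: [179.4, -0.1, 88.7]
ft_force: [-0.3, 0.0, -1.4]
gripper_width: 0.083
gripper_force: 30.0
t 21.68 turn [0.362 0.188 0.996] deg 61.7 shift [-563.7 -132.2  115.9] w 0.083 gf 30.0 ft [-0.3  0.  -1.4] tcp [584.  161.9 323.4]
```

```bash
python3 -m crank '[[[0.03,0.01,0.07],[-58,-14,-5],1],[[0.07,0.03,0.2],[-116,-27,-5],1],[[0.13,0.06,0.36],[-174,-41,0],1],[[0.19,0.09,0.52],[-232,-54,0],1],[[0.25,0.12,0.68],[-290,-68,0],1],[[0.31,0.155,0.84],[-348,-82,0],1],[[0.362,0.188,0.996],[-406,-95,5],1],[[0.362,0.188,0.996],[-464,-109,10],1]]' 30
python3 -m crank '[[[0,0,0],[0,0,0],1],[[0,0,0],[0,0,0],1]]'
python3 - <<'E'
from h import *
to(ez(-22,-95,108+60),RE)
E
```

```text
time: 22.68
tcp_pos: [462.0, -302.4, 307.0]
tcp_rot: [-157.6, 0.4, 30.8]
ft_force: [0.5, -0.1, -1.5]
gripper_width: 0.085
gripper_force: 30.0
time: 22.92
tcp_pos: [463.1, -299.4, 307.9]
tcp_rot: [-157.7, 0.4, 30.9]
ft_force: [0.9, 0.5, -0.1]
gripper_width: 0.083
gripper_force: 30.0
t 22.93 turn [-0.003  0.006 -0.002] deg 0.4 shift [-70.   96.9  67.7] w 0.083 gf 30.0 ft [ 0.9  0.5 -0.1] tcp [ 463.1 -299.4  307.9]
```

```bash
python3 -m crank '[[[-0.003,0.006,-0.002],[-45,20,0],1],[[-0.003,0.006,-0.002],[-70,60,0],1],[[-0.003,0.006,-0.002],[-70,95,20],1],[[-0.003,0.006,-0.002],[-70,97,68],1],[[-0.003,0.006,-0.002],[-70,100,95],1],[[-0.003,0.006,-0.002],[-70,106,112],1],[[-0.003,0.006,-0.002],[-70,113,120],1],[[-0.003,0.006,-0.002],[-70,113,120],1]]' 30
python3 -m crank '[[[0,0,0],[0,0,0],1],[[0,0,0],[0,0,0],1]]'
python3 - <<'E'
from h import *
to(ez(-2.5,-95,108),RE)
E
```

```text
time: 23.92
tcp_pos: [433.2, -387.0, 154.5]
tcp_rot: [-157.9, 0.0, 31.0]
ft_force: [0.8, 0.3, -0.7]
gripper_width: 0.08
gripper_force: 30.0
time: 24.18
tcp_pos: [433.0, -387.7, 155.4]
tcp_rot: [-158.0, 0.0, 30.9]
ft_force: [0.4, -0.7, -0.7]
gripper_width: 0.079
gripper_force: 30.0
t 24.18 turn [ 0.002  0.    -0.   ] deg 0.1 shift [0.6 2.8 9.1] w 0.079 gf 30.0 ft [ 0.4 -0.7 -0.7] tcp [ 433.  -387.7  155.4]
```

```bash
python3 -m crank '[[[0,0,0],[0,1,4],1],[[0,0,0],[0.5,2.5,7],1],[[0,0,0],[0.5,3,9],1],[[0,0,0],[0.5,3,9],1]]' 30
python3 -m crank '[[[0,0,0],[0,0,0],0.85],[[0,0,0],[0,0,0],0.75],[[0,0,0],[0,0,0],0.75],[[0,0,0],[0,0,0],0.75]]'
python3 -m crank '[[[0,0,0],[0,0,-20],0.75],[[0,0,0],[0,0,-60],0.75],[[0,0,0],[0,0,-110],0.75],[[0,0,0],[0,0,-125],0.75],[[0,0,0],[0,0,-125],0.75]]'
cat >> h.py <<'E'
def strips(c):
    X=cloud(c);z=X[...,2];m=np.zeros((400,640),np.uint8);m[205:295,250:340]=((z>160)&(z<190))[205:295,250:340]
    n,l,s,_=cv2.connectedComponentsWithStats(m);out=[]
    for i in range(1,n):
        if s[i,4]>40:
            r=cv2.minAreaRect(X[l==i][:,:2].astype(np.float32));print('strip',np.round(r[0],1),np.round(r[1],1),round(r[2],1),s[i,4])
def easel(c):
    X=cloud(c);q=np.stack([(X-EO)@EX,(X-EO)@EY,(X-EO)@EZ],-1);im=c['image'].astype(int)
    for y in(-95,-3,92):
        for n,lo,hi,w in(('white',90,150,im.min(-1)>120),('black',132,190,im.max(-1)<95)):
            k=w&(abs(q[...,0])<40)&(abs(q[...,1]-y)<46)&(q[...,2]>lo)&(q[...,2]<hi)
            if k.sum()>10: print(y,n,k.sum(),np.percentile(q[k],[2,50,98],axis=0).round(1).tolist())
E
python3 - <<'E'
from h import *
c=cam('top');easel(c);strips(c)
to((467.2,-74.5,270),down(109.7))
E
```

```text
time: 24.68
tcp_pos: [432.9, -386.5, 146.0]
tcp_rot: [-157.9, 0.0, 30.9]
ft_force: [1.1, -1.1, 4.5]
gripper_width: 0.081
gripper_force: 30.0
time: 25.18
tcp_pos: [432.5, -386.0, 144.6]
tcp_rot: [-157.8, 0.0, 30.9]
ft_force: [-0.4, 0.0, -0.4]
gripper_width: 0.25
gripper_force: 0.0
time: 25.8
tcp_pos: [457.6, -427.5, 262.0]
tcp_rot: [-158.0, 0.0, 30.9]
ft_force: [-0.4, -0.7, -0.6]
gripper_width: 0.253
gripper_force: 0.0
-95 white 101 [[-9.7, -81.8, 92.0], [-7.7, -71.8, 115.0], [-0.9, -62.1, 132.5]]
-3 white 334 [[-9.9, -37.5, 91.3], [-7.4, -4.9, 115.6], [-0.7, 29.3, 131.4]]
92 white 326 [[-10.3, 58.2, 91.2], [-7.4, 91.3, 115.5], [-0.7, 125.5, 131.8]]
strip [467.2 -74.5] [10.2 79.1] 20.2 138
strip [431.4 -32.9] [10.1 78.7] 19.6 137
strip [395.2   8.8] [10.  79.4] 19.7 139
t 25.85 turn [-0.324 -0.265 -1.357] deg 81.3 shift [ 189.8 -278.6  102.9] w 0.251 gf 0.0 ft [-0.3 -0.1  0. ] tcp [ 457.  -426.7  260.5]
```

```bash
python3 -m crank '[[[-0.04,-0.03,-0.16],[20,-45,0],0.75],[[-0.08,-0.06,-0.32],[45,-90,10],0.75],[[-0.12,-0.1,-0.5],[70,-130,30],0.75],[[-0.16,-0.13,-0.68],[100,-165,45],0.75],[[-0.2,-0.17,-0.86],[130,-200,60],0.75],[[-0.25,-0.2,-1.04],[160,-230,75],0.75],[[-0.29,-0.235,-1.21],[180,-260,85],0.75],[[-0.324,-0.265,-1.357],[186,-276,100],0.75]]'
python3 -m crank '[[[0,0,0],[0,0,0],0.75],[[0,0,0],[0,0,0],0.75],[[0,0,0],[0,0,0],0.75]]'
python3 - <<'E'
from h import *
to((469.9,-82,185),down(109.8))
E
```

```text
time: 26.85
tcp_pos: [464.7, -76.9, 270.8]
tcp_rot: [180.0, -0.0, 110.2]
ft_force: [-0.3, 0.2, 0.2]
gripper_width: 0.247
gripper_force: 0.0
time: 27.22
tcp_pos: [465.9, -80.3, 271.7]
tcp_rot: [-180.0, -0.0, 109.6]
ft_force: [0.1, 0.1, 0.2]
gripper_width: 0.249
gripper_force: 0.0
t 27.23 turn [-0.001 -0.    -0.004] deg 0.2 shift [-2.9  3.2 86.7] w 0.249 gf 0.0 ft [0.1 0.1 0.2] tcp [465.9 -80.3 271.7]
```

```bash
python3 -m crank '[[[0,0,-0.004],[-3,3,30],0.75],[[0,0,-0.004],[-3,3,65],0.75],[[0,0,-0.004],[-3,3,90],0.75],[[0,0,-0.004],[-3,3,90],0.75],[[0,0,-0.004],[-3,3,90],0.75]]'
python3 - <<'E'
from h import *
to((469.9,-82,149),down(109.8))
cam('side','s4.png');cam('top','t4.png')
a=cv2.imread('pics/t4.png')[190:300,240:390];b=cv2.imread('pics/s4.png')[110:220,290:420]
cv2.imwrite('pics/v4.png',cv2.resize(np.hstack([a,b]),None,fx=2.8,fy=2.8,interpolation=cv2.INTER_CUBIC))
E
```

```text
time: 27.85
tcp_pos: [470.4, -81.9, 183.0]
tcp_rot: [179.9, 0.0, 109.9]
ft_force: [-0.0, 0.5, 0.0]
gripper_width: 0.25
gripper_force: 0.0
t 27.85 turn [0.001 0.001 0.002] deg 0.1 shift [ 0.1 -0.6 34. ] w 0.25 gf 0.0 ft [-0.   0.5  0. ] tcp [470.4 -81.9 183. ]
```

View pics/v4.png

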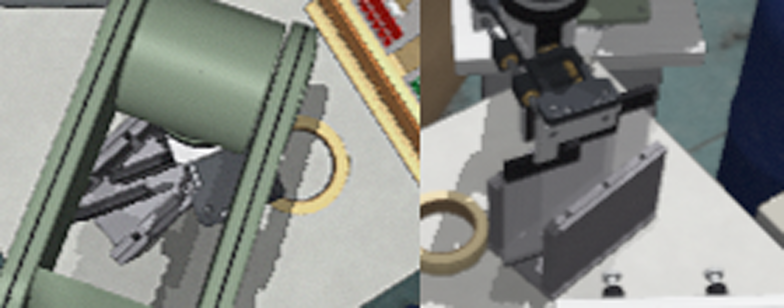

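```bash
python3 -m crank '[[[0,0,0],[0,-0.5,12],0.75],[[0,0,0],[0,-0.5,24],0.75],[[0,0,0],[0,-0.5,33],0.75],[[0,0,0],[0,-0.5,33],0.75],[[0,0,0],[0,-0.5,33],0.9],[[0,0,0],[0,-0.5,33],1],[[0,0,0],[0,-0.5,33],1],[[0,0,0],[0,-0.5,33],1]]' 30
python3 -m crank '[[[0,0,0],[0,0,-5],1],[[0,0,0],[0,0,-12],1],[[0,0,0],[0,0,-20],1],[[0,0,0],[0,0,-30],1],[[0,0,0],[0,0,-30],1]]' 35
```

```text
time: 28.95
tcp_pos: [469.4, -81.4, 149.4]
tcp_rot: [180.0, 0.0, 110.0]
ft_force: [0.1, -0.7, 0.4]
gripper_width: 0.105
gripper_force: 30.0
time: 29.58
tcp_pos: [470.0, -81.7, 180.4]
tcp_rot: [179.9, 0.1, 110.0]
ft_force: [0.1, 0.1, -0.7]
gripper_width: 0.101
gripper_force: 35.0
```

```bash
python3 -m crank '[[[0,0,0],[0,0,-20],1],[[0,0,0],[0,0,-45],1],[[0,0,0],[0,0,-75],1],[[0,0,0],[0,0,-105],1],[[0,0,0],[0,0,-135],1],[[0,0,0],[0,0,-160],1],[[0,0,0],[0,0,-160],1],[[0,0,0],[0,0,-160],1]]' 35
python3 - <<'E'
from h import *
to(ez(-60,92,140+90),RE)
c=cam('top','t5.png');strips(c);cam('side','s5.png')
a=cv2.imread('pics/t5.png')[190:300,240:390];b=cv2.imread('pics/s5.png')[60:220,260:420]
cv2.imwrite('pics/v5.png',np.hstack([cv2.resize(a,(400,300)),cv2.resize(b,(400,400))[:300]]))
E
```

```text
time: 30.58
tcp_pos: [468.5, -81.1, 337.6]
tcp_rot: [-179.9, -0.1, 110.0]
ft_force: [-0.7, -0.1, -1.5]
gripper_width: 0.103
gripper_force: 35.0
t 30.57 turn [0.321 0.266 1.361] deg 81.5 shift [-232.4   44.8   56.6] w 0.103 gf 35.0 ft [-0.7 -0.1 -1.5] tcp [468.5 -81.1 337.6]
strip [428.7 -25.7] [10.  63.7] 19.6 107
strip [395.2   8.7] [10.  79.2] 19.7 138
```

View pics/v5.png

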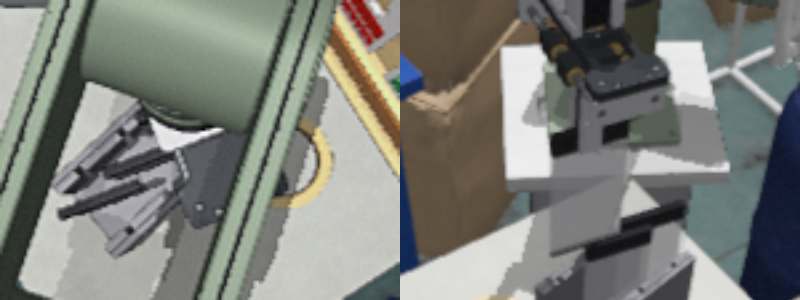

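```bash
python3 - <<'E'
from h import *
to(ez(-40,83.5,235),RE)
E
python3 -m crank '[[[0.04,0.035,0.17],[-30,5,-10],1],[[0.08,0.07,0.34],[-60,10,-10],1],[[0.12,0.1,0.51],[-90,15,-10],1],[[0.16,0.13,0.68],[-120,20,-10],1],[[0.2,0.165,0.85],[-150,25,-5],1],[[0.24,0.2,1.02],[-180,31,0],1],[[0.28,0.235,1.19],[-210,38,20],1],[[0.321,0.266,1.361],[-230,45,40],1]]' 35
python3 -m crank '[[[0,0,0],[0,0,0],1],[[0,0,0],[0,0,0],1],[[0,0,0],[0,0,0],1]]'
python3 - <<'E'
from h import *
to(ez(-17,83.5,200),RE)
c=cam('top');easel(c)
E
```

```text
t 30.68 turn [0.32  0.266 1.36 ] deg 81.5 shift [-254.3   40.6   58.7] w 0.102 gf 35.0 ft [ 0.2 -0.1 -1.7] tcp [468.2 -81.  337.1]
time: 31.68
tcp_pos: [590.1, -283.4, 296.3]
tcp_rot: [-157.8, 0.1, 30.5]
ft_force: [-0.5, -0.4, -1.2]
gripper_width: 0.102
gripper_force: 35.0
time: 32.05
tcp_pos: [590.2, -281.2, 301.1]
tcp_rot: [-158.1, -0.1, 31.1]
ft_force: [-0.6, -1.0, -0.9]
gripper_width: 0.101
gripper_force: 35.0
t 32.05 turn [ 0.005 -0.002  0.003] deg 0.3 shift [-10.7  52.7  48.3] w 0.101 gf 35.0 ft [-0.6 -1.  -0.9] tcp [ 590.2 -281.2  301.1]
```

```bash
python3 -m crank '[[[0.005,-0.002,0.003],[-8,25,5],1],[[0.005,-0.002,0.003],[-10.5,50,20],1],[[0.005,-0.002,0.003],[-10.5,52,48],1],[[0.005,-0.002,0.003],[-10.5,52,75],1],[[0.005,-0.002,0.003],[-10.5,52,90],1],[[0.005,-0.002,0.003],[-10.5,52,96],1],[[0.005,-0.002,0.003],[-10.5,52,96],1],[[0.005,-0.002,0.003],[-10.5,52,96],1]]' 35
python3 - <<'E'
from h import *
to(ez(-10,83.5,141),RE)
c=cam('top','t6.png')
a=cv2.imread('pics/t6.png')[130:290,300:460];b=cam('side','s6.png');b=cv2.imread('pics/s6.png')[120:280,180:340]
cv2.imwrite('pics/v6.png',cv2.resize(np.hstack([a,b]),None,fx=2.4,fy=2.4,interpolation=cv2.INTER_CUBIC))
E
```

```text
time: 33.1
tcp_pos: [587.8, -298.5, 191.8]
tcp_rot: [-157.8, 0.1, 30.8]
ft_force: [-0.8, -0.5, -1.0]
gripper_width: 0.105
gripper_force: 35.0
t 33.1 turn [-0.001 -0.    -0.003] deg 0.2 shift [ 0.5  6.1 11. ] w 0.105 gf 35.0 ft [-0.8 -0.5 -1. ] tcp [ 587.8 -298.5  191.8]
```

View pics/v6.png

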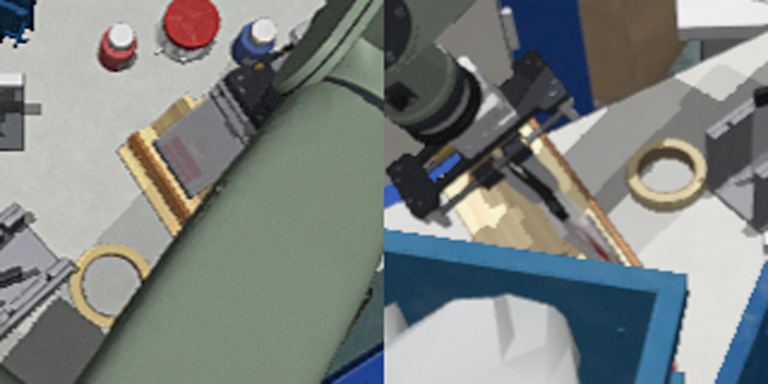

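```bash
python3 -m crank '[[[0,0,0],[0.5,1,4],1],[[0,0,0],[0.5,2,8],1],[[0,0,0],[0.5,4,10],1],[[0,0,0],[0.5,6,11],1],[[0,0,0],[0.5,6,12],1],[[0,0,0],[0.5,6,12],1],[[0,0,0],[0.5,6,12],1]]' 35
python3 - <<'E'
from h import *
to(ez(-10,83.5,140),RE)
E
```

```text
time: 34.08
tcp_pos: [588.2, -298.5, 179.3]
tcp_rot: [-157.7, 0.1, 30.8]
ft_force: [-0.0, -0.3, 6.3]
gripper_width: 0.106
gripper_force: 35.0
t 34.08 turn [-0.003  0.    -0.002] deg 0.2 shift [0.2 1.2 0.4] w 0.106 gf 35.0 ft [-0.  -0.3  6.3] tcp [ 588.2 -298.5  179.3]
```

```bash
python3 -m crank '[[[0,0,0],[0,1,-1],1],[[0,0,0],[0,1,-1],0.85],[[0,0,0],[0,1,-1],0.75],[[0,0,0],[0,1,-1],0.75],[[0,0,0],[0,1,-1],0.75]]'
python3 -m crank '[[[0,0,0],[0,0,-10],0.75],[[0,0,0],[0,0,-30],0.75],[[0,0,0],[0,0,-70],0.75],[[0,0,0],[0,0,-100],0.75],[[0,0,0],[0,0,-100],0.75]]'
python3 - <<'E'
from h import *
to((434.1,-40.4,285),down(109.7))
E
```

```text
time: 34.7
tcp_pos: [588.7, -299.5, 177.3]
tcp_rot: [-157.6, 0.1, 30.8]
ft_force: [0.4, -0.1, 0.1]
gripper_width: 0.252
gripper_force: 0.0
time: 35.33
tcp_pos: [609.8, -333.8, 273.7]
tcp_rot: [-158.1, -0.0, 30.8]
ft_force: [0.7, 0.3, 0.5]
gripper_width: 0.25
gripper_force: 0.0
t 35.33 turn [-0.32  -0.264 -1.359] deg 81.4 shift [  -0.7 -321.4  117.3] w 0.25 gf 0.0 ft [0.7 0.3 0.5] tcp [ 609.8 -333.8  273.7]
```

```bash
python3 -m crank '[[[-0.04,-0.03,-0.16],[0,-42,5],0.75],[[-0.08,-0.06,-0.32],[0,-84,20],0.75],[[-0.12,-0.1,-0.5],[0,-126,38],0.75],[[-0.16,-0.13,-0.68],[0,-168,56],0.75],[[-0.2,-0.17,-0.86],[0,-210,75],0.75],[[-0.24,-0.2,-1.04],[0,-252,93],0.75],[[-0.28,-0.235,-1.21],[0,-295,110],0.75],[[-0.32,-0.264,-1.359],[-1,-321,117],0.75]]'
python3 -m crank '[[[0,0,0],[0,0,0],0.75],[[0,0,0],[0,0,0],0.75],[[0,0,0],[0,0,0],0.75]]'
python3 - <<'E'
from h import *
to((434.1,-40.4,149),down(109.7))
c=cam('top','t7.png');easel(c)
a=cv2.imread('pics/t7.png')[130:300,240:460]
cv2.imwrite('pics/v7.png',cv2.resize(a,None,fx=3,fy=3,interpolation=cv2.INTER_CUBIC))
E
```

```text
time: 36.33
tcp_pos: [430.2, -37.2, 282.2]
tcp_rot: [-179.7, -0.4, 110.1]
ft_force: [0.3, 0.1, 0.8]
gripper_width: 0.249
gripper_force: 0.0
time: 36.7
tcp_pos: [433.1, -40.3, 283.4]
tcp_rot: [-179.7, -0.4, 109.6]
ft_force: [0.4, -0.5, -0.4]
gripper_width: 0.248
gripper_force: 0.0
t 36.7 turn [-0.005 -0.007 -0.002] deg 0.5 shift [ -1.4   1.6 134.4] w 0.248 gf 0.0 ft [ 0.4 -0.5 -0.4] tcp [433.1 -40.3 283.4]
-95 white 349 [[-10.0, -129.6, 91.0], [-7.4, -96.6, 114.8], [0.0, -62.3, 131.8]]
-3 white 331 [[-10.2, -37.4, 91.5], [-7.4, -4.8, 115.7], [0.1, 29.3, 131.5]]
92 white 358 [[-15.3, 51.4, 91.0], [-13.0, 89.0, 114.3], [-10.2, 127.5, 137.3]]
92 black 261 [[-16.2, 51.0, 143.0], [-13.8, 87.8, 158.2], [-6.7, 125.7, 166.4]]
```

View pics/v7.png

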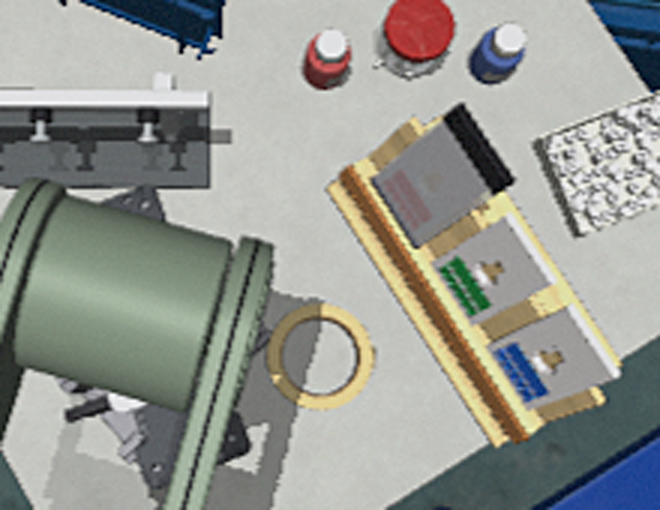

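```bash
python3 -m crank '[[[-0.005,-0.007,-0.002],[-1,1.5,40],0.75],[[-0.005,-0.007,-0.002],[-1,1.5,80],0.75],[[-0.005,-0.007,-0.002],[-1,1.5,100],0.75],[[-0.005,-0.007,-0.002],[-1,1.5,115],0.75],[[-0.005,-0.007,-0.002],[-1,1.5,126],0.75],[[-0.005,-0.007,-0.002],[-1,1.5,134],0.75],[[-0.005,-0.007,-0.002],[-1,1.5,134],0.75],[[-0.005,-0.007,-0.002],[-1,1.5,134],0.75]]'
python3 -m crank '[[[0,0,0],[0,0,0],0.9],[[0,0,0],[0,0,0],1],[[0,0,0],[0,0,0],1],[[0,0,0],[0,0,0],1],[[0,0,0],[0,0,-6],1],[[0,0,0],[0,0,-14],1],[[0,0,0],[0,0,-25],1],[[0,0,0],[0,0,-25],1]]' 35
```

```text
time: 37.75
tcp_pos: [434.3, -39.4, 150.7]
tcp_rot: [179.9, 0.1, 109.8]
ft_force: [-0.2, -0.7, -0.4]
gripper_width: 0.252
gripper_force: 0.0
time: 38.75
tcp_pos: [434.7, -39.6, 176.4]
tcp_rot: [179.8, 0.1, 109.8]
ft_force: [0.5, -0.4, -1.1]
gripper_width: 0.104
gripper_force: 35.0
```

```bash
python3 -m crank '[[[0,0,0],[0,0,-25],1],[[0,0,0],[0,0,-50],1],[[0,0,0],[0,0,-80],1],[[0,0,0],[0,0,-110],1],[[0,0,0],[0,0,-140],1],[[0,0,0],[0,0,-170],1],[[0,0,0],[0,0,-170],1],[[0,0,0],[0,0,-170],1]]' 35
python3 - <<'E'
from h import *
to(ez(-40,-9.5,235),RE)
E
```

```text
time: 39.75
tcp_pos: [432.8, -39.1, 343.5]
tcp_rot: [-180.0, -0.0, 109.8]
ft_force: [-0.9, -1.0, -1.0]
gripper_width: 0.106
gripper_force: 35.0
t 39.75 turn [0.323 0.266 1.358] deg 81.4 shift [-323.5  -31.2   65.6] w 0.106 gf 35.0 ft [-0.9 -1.  -1. ] tcp [432.8 -39.1 343.5]
```

```bash
python3 -m crank '[[[0.04,0.035,0.17],[-40,-4,-8],1],[[0.08,0.07,0.34],[-80,-8,-8],1],[[0.12,0.1,0.51],[-120,-12,-8],1],[[0.16,0.13,0.68],[-160,-16,-8],1],[[0.2,0.165,0.85],[-200,-20,-5],1],[[0.24,0.2,1.02],[-242,-24,0],1],[[0.28,0.235,1.19],[-284,-28,20],1],[[0.323,0.266,1.358],[-320,-31,40],1]]' 35
python3 -m crank '[[[0,0,0],[0,0,0],1],[[0,0,0],[0,0,0],1],[[0,0,0],[0,0,0],1]]'
python3 - <<'E'
from h import *
to(ez(-17,-9.5,152),RE)
E
```

```text
time: 40.75
tcp_pos: [512.6, -352.0, 301.9]
tcp_rot: [-157.6, 0.0, 30.6]
ft_force: [0.1, 1.2, -0.4]
gripper_width: 0.103
gripper_force: 35.0
time: 41.12
tcp_pos: [513.2, -349.6, 306.7]
tcp_rot: [-158.0, -0.1, 31.1]
ft_force: [-0.2, 0.6, -0.3]
gripper_width: 0.104
gripper_force: 35.0
t 41.12 turn [ 0.003 -0.001  0.003] deg 0.3 shift [ -2.5  37.  108.6] w 0.104 gf 35.0 ft [-0.2  0.6 -0.3] tcp [ 513.2 -349.6  306.7]
```

```bash
python3 -m crank '[[[0.003,0,0.003],[-2.5,18,20],1],[[0.003,0,0.003],[-2.5,33,45],1],[[0.003,0,0.003],[-2.5,36.5,70],1],[[0.003,0,0.003],[-2.5,36.5,90],1],[[0.003,0,0.003],[-2.5,36.5,103],1],[[0.003,0,0.003],[-2.5,36.5,108],1],[[0.003,0,0.003],[-2.5,36.5,108],1],[[0.003,0,0.003],[-2.5,36.5,108],1]]' 35
python3 - <<'E'
from h import *
to(ez(-10,-9.5,141),RE)
c=cam('top');easel(c)
E
```

```text
time: 42.12
tcp_pos: [507.8, -346.8, 192.3]
tcp_rot: [-157.9, -0.0, 30.8]
ft_force: [-0.9, 0.0, -1.6]
gripper_width: 0.102
gripper_force: 35.0
t 42.12 turn [ 0.    -0.002 -0.002] deg 0.1 shift [ 0.9  6.  11.5] w 0.102 gf 35.0 ft [-0.9  0.  -1.6] tcp [ 507.8 -346.8  192.3]
-3 white 361 [[-23.2, -41.4, 91.8], [-20.7, -2.7, 121.6], [-18.4, 34.1, 147.3]]
-3 black 71 [[-35.9, -36.2, 152.2], [-23.3, 22.8, 164.3], [-16.0, 33.7, 177.4]]
92 white 347 [[-15.6, 51.4, 91.1], [-12.8, 89.5, 114.8], [-10.4, 127.6, 136.6]]
92 black 261 [[-17.1, 50.9, 143.4], [-13.7, 87.5, 157.7], [-6.8, 125.4, 166.5]]
```

```bash
python3 -m crank '[[[0,0,0],[0,1,4],1],[[0,0,0],[0,2,8],1],[[0,0,0],[0,4,10],1],[[0,0,0],[0,6,11],1],[[0,0,0],[0,6,12],1],[[0,0,0],[0,6,12],1],[[0,0,0],[0,6,12],1]]' 35
python3 - <<'E'
from h import *
to(ez(-10,-9.5,140),RE)
E
```

```text
time: 43.05
tcp_pos: [507.9, -346.9, 180.3]
tcp_rot: [-157.7, -0.1, 30.8]
ft_force: [0.5, -0.0, 7.3]
gripper_width: 0.102
gripper_force: 35.0
t 43.05 turn [-0.002 -0.002 -0.002] deg 0.2 shift [0.9 1.3 1.5] w 0.102 gf 35.0 ft [ 0.5 -0.   7.3] tcp [ 507.9 -346.9  180.3]
```

```bash
python3 -m crank '[[[0,0,0],[0,1,-1],1],[[0,0,0],[0,1,-1],0.85],[[0,0,0],[0,1,-1],0.75],[[0,0,0],[0,1,-1],0.75],[[0,0,0],[0,1,-1],0.75]]'
python3 -m crank '[[[0,0,0],[0,0,-10],0.75],[[0,0,0],[0,0,-30],0.75],[[0,0,0],[0,0,-70],0.75],[[0,0,0],[0,0,-100],0.75],[[0,0,0],[0,0,-100],0.75]]'
python3 - <<'E'
from h import *
c=cam('top');strips(c)
to((395.2,8.7,285),down(109.7))
E
```

```text
time: 43.68
tcp_pos: [508.5, -348.1, 178.2]
tcp_rot: [-157.7, -0.0, 30.8]
ft_force: [0.4, 0.3, -0.3]
gripper_width: 0.248
gripper_force: 0.0
time: 44.3
tcp_pos: [529.2, -382.4, 274.4]
tcp_rot: [-158.1, -0.1, 30.8]
ft_force: [-0.1, 0.6, -0.0]
gripper_width: 0.248
gripper_force: 0.0
strip [395.4   8.5] [10. 79.] 19.8 140
t 44.35 turn [-0.322 -0.266 -1.359] deg 81.4 shift [  85.3 -378.5  139.9] w 0.249 gf 0.0 ft [-0.2  0.2  0.1] tcp [ 528.4 -381.5  272.2]
```

```bash
python3 -m crank '[[[-0.04,-0.03,-0.16],[8,-48,5],0.75],[[-0.08,-0.06,-0.32],[18,-96,22],0.75],[[-0.12,-0.1,-0.5],[30,-146,42],0.75],[[-0.16,-0.13,-0.68],[42,-196,62],0.75],[[-0.2,-0.17,-0.86],[54,-246,84],0.75],[[-0.24,-0.2,-1.04],[66,-296,104],0.75],[[-0.28,-0.235,-1.21],[78,-346,126],0.75],[[-0.322,-0.266,-1.359],[85,-378,140],0.75]]'
python3 -m crank '[[[0,0,0],[0,0,0],0.75],[[0,0,0],[0,0,0],0.75],[[0,0,0],[0,0,0],0.75]]'
python3 - <<'E'
from h import *
to((395.3,8.6,150),down(109.7))
c=cam('top');easel(c)
E
```

```text
time: 45.35
tcp_pos: [392.1, 11.2, 282.7]
tcp_rot: [-179.9, -0.2, 110.1]
ft_force: [0.8, -0.3, 0.6]
gripper_width: 0.249
gripper_force: 0.0
time: 45.72
tcp_pos: [394.7, 8.0, 284.1]
tcp_rot: [-179.9, -0.2, 109.6]
ft_force: [0.7, -0.4, 0.0]
gripper_width: 0.246
gripper_force: 0.0
t 45.73 turn [-0.002 -0.003 -0.002] deg 0.3 shift [ -0.    1.  134.1] w 0.246 gf 0.0 ft [ 0.7 -0.4  0. ] tcp [394.7   8.  284.1]
-95 white 350 [[-9.7, -129.8, 91.5], [-7.4, -96.5, 115.8], [-0.1, -62.3, 131.9]]
-3 white 365 [[-15.1, -42.5, 91.5], [-12.8, -4.9, 114.8], [-10.4, 34.0, 136.9]]
-3 black 271 [[-16.9, -42.3, 143.4], [-13.9, -5.9, 159.2], [-7.2, 31.9, 166.5]]
92 white 358 [[-15.2, 51.3, 91.1], [-12.8, 89.3, 114.4], [-10.6, 127.5, 137.3]]
92 black 259 [[-16.6, 51.0, 142.8], [-13.9, 87.9, 158.1], [-6.3, 125.5, 166.7]]
```

Green is well covered. Last pane.

```bash
python3 -m crank '[[[0,0,0],[0,1,40],0.75],[[0,0,0],[0,1,80],0.75],[[0,0,0],[0,1,100],0.75],[[0,0,0],[0,1,115],0.75],[[0,0,0],[0,1,126],0.75],[[0,0,0],[0,1,134],0.75],[[0,0,0],[0,1,134],0.75],[[0,0,0],[0,1,134],0.75]]'
python3 -m crank '[[[0,0,0],[0,0,0],0.9],[[0,0,0],[0,0,0],1],[[0,0,0],[0,0,0],1],[[0,0,0],[0,0,0],1],[[0,0,0],[0,0,-6],1],[[0,0,0],[0,0,-14],1],[[0,0,0],[0,0,-25],1],[[0,0,0],[0,0,-25],1]]' 35
python3 -m crank '[[[0,0,0],[0,0,-25],1],[[0,0,0],[0,0,-50],1],[[0,0,0],[0,0,-80],1],[[0,0,0],[0,0,-110],1],[[0,0,0],[0,0,-140],1],[[0,0,0],[0,0,-170],1],[[0,0,0],[0,0,-170],1],[[0,0,0],[0,0,-170],1]]' 35
python3 - <<'E'
from h import *
to(ez(-40,-95,235),RE)
E
```

```text
time: 46.78
tcp_pos: [395.9, 9.4, 151.4]
tcp_rot: [180.0, -0.1, 109.7]
ft_force: [0.6, -0.6, 0.4]
gripper_width: 0.251
gripper_force: 0.0
time: 47.78
tcp_pos: [396.4, 9.2, 177.1]
tcp_rot: [179.9, -0.1, 109.7]
ft_force: [1.2, 0.3, -0.8]
gripper_width: 0.105
gripper_force: 35.0
time: 48.78
tcp_pos: [395.0, 9.1, 344.3]
tcp_rot: [-179.8, -0.2, 109.7]
ft_force: [-0.2, -0.3, -1.6]
gripper_width: 0.104
gripper_force: 35.0
t 48.77 turn [0.319 0.264 1.357] deg 81.3 shift [-398.6  -95.    65.3] w 0.104 gf 35.0 ft [-0.2 -0.3 -1.6] tcp [395.    9.1 344.3]
```

```bash
python3 -m crank '[[[0.04,0.035,0.17],[-50,-12,-8],1],[[0.08,0.07,0.34],[-100,-24,-8],1],[[0.12,0.1,0.51],[-150,-36,-8],1],[[0.16,0.13,0.68],[-200,-48,-8],1],[[0.2,0.165,0.85],[-250,-60,-8],1],[[0.24,0.2,1.02],[-300,-72,0],1],[[0.28,0.235,1.19],[-350,-86,20],1],[[0.319,0.264,1.357],[-396,-95,40],1]]' 35
python3 -m crank '[[[0,0,0],[0,0,0],1],[[0,0,0],[0,0,0],1],[[0,0,0],[0,0,0],1]]'
python3 - <<'E'
from h import *
to(ez(-17,-95,153),RE)
E
```

```text
time: 49.78
tcp_pos: [439.2, -397.1, 301.7]
tcp_rot: [-157.7, 0.0, 30.6]
ft_force: [-0.5, -0.2, 0.1]
gripper_width: 0.103
gripper_force: 35.0
time: 50.15
tcp_pos: [440.3, -394.5, 306.4]
tcp_rot: [-158.1, -0.1, 31.1]
ft_force: [-0.4, 0.4, -0.3]
gripper_width: 0.103
gripper_force: 35.0
t 50.15 turn [ 0.004 -0.001  0.002] deg 0.3 shift [ -2.3  35.9 107.7] w 0.103 gf 35.0 ft [-0.4  0.4 -0.3] tcp [ 440.3 -394.5  306.4]
```

```bash
python3 -m crank '[[[0.003,0,0.003],[-2.5,18,20],1],[[0.003,0,0.003],[-2.5,33,45],1],[[0.003,0,0.003],[-2.5,35.5,70],1],[[0.003,0,0.003],[-2.5,35.5,90],1],[[0.003,0,0.003],[-2.5,35.5,103],1],[[0.003,0,0.003],[-2.5,35.5,108],1],[[0.003,0,0.003],[-2.5,35.5,108],1],[[0.003,0,0.003],[-2.5,35.5,108],1]]' 35
python3 - <<'E'
from h import *
to(ez(-10,-95,141),RE)
c=cam('top');easel(c)
E
```

```text
time: 51.15
tcp_pos: [434.3, -390.9, 192.2]
tcp_rot: [-157.9, -0.0, 30.8]
ft_force: [-0.1, 0.5, -0.8]
gripper_width: 0.104
gripper_force: 35.0
t 51.15 turn [ 0.001 -0.001 -0.003] deg 0.2 shift [ 1.2  5.9 11.5] w 0.104 gf 35.0 ft [-0.1  0.5 -0.8] tcp [ 434.3 -390.9  192.2]
-95 white 337 [[-23.1, -135.2, 91.7], [-20.8, -94.8, 119.8], [-18.3, -61.3, 145.6]]
-95 black 101 [[-36.7, -128.8, 148.9], [-22.8, -69.2, 165.3], [-14.8, -57.9, 176.2]]
-3 white 353 [[-15.2, -42.5, 92.0], [-12.9, -5.2, 115.5], [-10.4, 33.6, 137.7]]
-3 black 272 [[-16.6, -42.3, 142.7], [-14.0, -5.9, 158.5], [-5.8, 31.9, 166.4]]
92 white 345 [[-15.1, 51.4, 90.8], [-12.8, 90.3, 115.0], [-10.6, 127.6, 136.5]]
92 black 262 [[-16.4, 51.0, 143.1], [-13.8, 87.6, 158.1], [-6.8, 125.7, 166.9]]
```

```bash
python3 -m crank '[[[0,0,0],[0,1,4],1],[[0,0,0],[0,2,8],1],[[0,0,0],[0,4,10],1],[[0,0,0],[0,6,11],1],[[0,0,0],[0,6,12],1],[[0,0,0],[0,6,12],1],[[0,0,0],[0,6,12],1]]' 35
python3 -m crank '[[[0,0,0],[0,1,-1],1],[[0,0,0],[0,1,-1],0.85],[[0,0,0],[0,1,-1],0.75],[[0,0,0],[0,1,-1],0.75],[[0,0,0],[0,1,-1],0.75]]'
python3 -m crank '[[[0,0,0],[0,0,-10],0.75],[[0,0,0],[0,0,-30],0.75],[[0,0,0],[0,0,-70],0.75],[[0,0,0],[0,0,-115],0.75],[[0,0,0],[0,-60,-115],0.75],[[0,0,0],[0,-120,-100],0.75],[[0,0,0],[0,-180,-80],0.75],[[0,0,0],[0,-180,-80],0.75]]'
python3 - <<'E'
from h import *
c=cam('top','t9.png');easel(c)
a=cv2.imread('pics/t9.png')[130:300,320:480]
cv2.imwrite('pics/v9.png',cv2.resize(a,None,fx=3,fy=3,interpolation=cv2.INTER_CUBIC))
E
```

```text
time: 52.08
tcp_pos: [434.3, -391.3, 180.9]
tcp_rot: [-157.8, -0.0, 30.8]
ft_force: [0.1, -0.5, 9.1]
gripper_width: 0.104
gripper_force: 35.1
time: 52.7
tcp_pos: [434.9, -392.1, 178.1]
tcp_rot: [-157.7, 0.0, 30.8]
ft_force: [0.4, 0.5, 1.1]
gripper_width: 0.25
gripper_force: 0.0
time: 53.7
tcp_pos: [363.2, -271.5, 321.4]
tcp_rot: [-157.7, 0.0, 30.9]
ft_force: [-0.3, -0.5, 0.6]
gripper_width: 0.251
gripper_force: 0.0
-95 white 156 [[-15.7, -97.7, 91.4], [-12.8, -75.8, 112.4], [-9.9, -60.3, 136.0]]
-95 black 123 [[-16.2, -90.6, 143.8], [-13.4, -73.9, 160.2], [-5.3, -58.5, 166.1]]
-3 white 361 [[-15.3, -42.4, 90.9], [-12.9, -4.2, 114.8], [-10.5, 34.0, 136.5]]
-3 black 270 [[-16.9, -42.1, 142.8], [-13.9, -5.7, 158.7], [-6.7, 31.9, 166.5]]
92 white 351 [[-15.6, 51.3, 91.2], [-12.9, 89.6, 115.3], [-10.6, 128.0, 137.9]]
92 black 261 [[-16.4, 51.0, 142.6], [-13.6, 87.6, 158.4], [-6.4, 125.3, 166.3]]
```

View pics/v9.png

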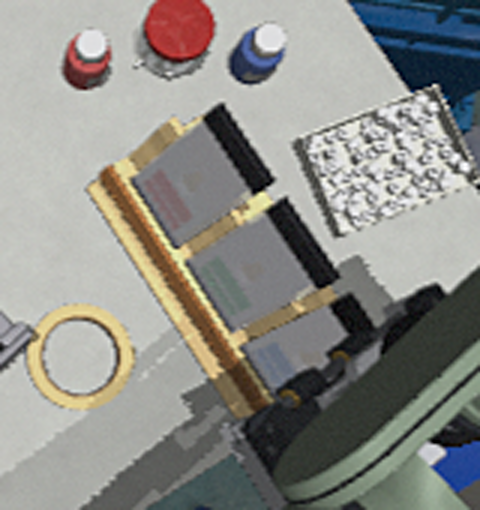

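```bash
python3 -c "
from workcell import bot
print(bot.job_done())"
```

```text
the job is handed in; nothing more can be done
None
```

Job handed in at about 54 s on the robot clock: the red, green and blue panels all stand on the easel ledge, each covered by a pane and close to centred by the last camera readings (the blue pane was partly hidden behind the arm in the final picture), and the ink bottles were not touched.

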